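Load the parts dryer: crank the lift up, hang the baskets, crank it down

ROBOT

A 6-joint arm with a two-finger parallel gripper is mounted at the origin on the work surface. World frame = base frame: x ahead of the robot, y to its left, z up, the work surface at z = 0. Lengths are in m, angles in degrees, forces in N, time in s.
With the tool pointing down it reaches from about 0.35 to 0.875 m from the base axis. Payload 4.2 kg.
Tool frame: the origin (TCP) lies between the finger pads; the fingertips stand 17 mm ahead of it and the grasp point (between the pads) lies 2 mm behind it; z points along the fingers, y is the line along which they close (so a half turn about z gives the same grasp; the last joint's range is limited). The gripper opens to 87 mm and grips with 3 to 60 N. Pads are 19 mm wide; open, the fingers measure 117 mm over their backs; the gripper's body (75 mm by 190 mm) begins 51 mm behind the grasp point.
Start: joints at [81.853, 22.042, 0.453, 0, -68.411, -14.817], TCP at [0.244, 0.575, 0.24] pointing down, gripper open.
Joint ranges: [-179.83, 179.83], [-69.29, 118.12], [-61.27, 80.66], [-181.25, 117.63], [-171.15, -9.14], [-177.46, 177.46]. Speed limits (degrees/s): [159.86, 159.86, 180, 180, 180, 180].

INTERFACE

Orientations are given as a 3x3 rotation matrix whose columns are the frame's x, y, z axes.
In Python, from station import r gives the robot as it stands.
- The arm moves only by the tool servo_tool, never from a script. Its argument "targets" is a list of rows, each a list of 5 numbers: the shift along the world's x, y, z in units of 30 mm (1.0 is 30 mm), then the turn about the world's z in rad, then the finger opening in mm, from 0 to 87. In form: [[x, y, z, turn, gripper], ...]. A call has exactly 5 rows; each row is the pose to reach, as a shift and turn from the pose commanded when the call began; what a row does not reach only later rows make up. A row lasts 1/12 s, in which the tool goes at most 41.7 mm and 7.16 degrees, less where a joint would pass 70% of its speed; a pose out of reach is approached as far as the arm can. A call with a gripper value outside its range is refused whole. The fingers move at their own pace and stop on an object; the grip force is fixed at half the most. Time passes only in rows, so rows that repeat a pose let the fingers close, or fill a call up. It gives the time, the measured TCP pose, the force, the opening and the grip force at its end, in the units of the state.
- r.sense(): the state, without advancing time (a new reading comes with each control period).
- r.capture(name): name is "scene" or "top" or "wrist"; returns a dict with "pixels" (480x640x3 uint8, red, green, blue), "fx", "fy", "cx", "cy" (pixels), "world_from_camera" (4x4, takes a point from camera to world coordinates). Camera axes: x right, y down, z forward; pixel columns grow to the right and rows downward; lengths in m; the calibration is good to about 2 mm. A picture is of the moment at which its call begins. There is no depth.
- r.finish_job(): hands the job in; it is judged then, once.
The state is a dict: "time_s": time; "joints": joint angles; "joint_velocities": joint speeds; "effort": joint torques, N m; "tcp_pos": TCP position; "ee_rot": TCP orientation; "wrist_force": force on the tool from outside, world axes, zero at the start; "moment": the same for the moment, N m; "gripper_width": opening from 0.0 (shut) to 1.0 (fully open); "gripper_force": force on a finger pad.
Only numpy, scipy, OpenCV 4.12 (cv2) and the standard library are available. Lean on these libraries where they do the work, as an engineer would, in place of code of your own. Each camera call takes 0.05 s, during which the arm holds its last target. There are 200 camera calls.

TASK

Load the watch-parts dryer: take the crank from the wooden tray, fit it on the square shaft end and wind the lift all the way up, then hang every parts basket that is on the bench by its handle on a hook of the lift, one to a hook. With the crank, wind the lift all the way down so that the hanging baskets sink into the well, then take the crank off and lay it back in the tray, flat on its hub. Leave the other things on the bench alone.

Things in the scene. Friction and masses are not known exactly. Their poses are not given: they have to be found in the camera images.
- dryer: Fixed dryer. Origin on the bench under the centre of its open well; x away from the robot, y along the row of hooks. Well outside 140 (x) by 270 (y) by 60 high, inside 124 by 254, floor 8 thick. Two columns, diameter 16, behind it at x 88, y -125 and 125, 200 high. Grey gearbox 76 by 76, 70 high, centred at x -20, y 235.
- lift (a joint): Height of the lift (crossbar with three hooks) over its lowest place: 0 fully down, 0.060 m fully up (hard stops). Moved only by the square shaft: 24 mm a turn, clockwise seen from above raises it, 2.5 turns for the whole travel; it stays where it is left (the shaft takes about 0.1 N m to turn). Nearly down at the start.
- shaft_end (a point): Top of the upright square shaft end on the gearbox, on its axis, 94 over the bench. Turns with the shaft; its x and y axes are normal to the square's flats. The square is 14 wide and stands 22 above a collar of diameter 38; its top 8 are stepped to 11.5 and 9 wide as a lead-in. With the crank fully home, the crank's origin lies 22 below this point.
- hook0 (a point): Seat on top of the first hook (dryer y -80), above the well's middle line; 105 over the bench plus the lift's height. Hooks are rods of diameter 8 along the dryer's x, tops at seat height, from a crossbar 88 behind the seat (12 high, level with them) to 26 before the seat (robot side), where it turns up, its tip 37 before and 12 above the seat. Stop collar, diameter 18, 18 behind the seat.
- hook1 (a point): The same for the middle hook (dryer y 0).
- hook2 (a point): The same for the third hook (dryer y +80).
- crank: Loose steel crank, 240 g. Origin at the centre of the hub's underside, z up. Hub 32 by 32, 45 high, with a square socket 16 wide, 25 deep from below, flats along x and y. A flat arm 16 wide (z 37 to 45) runs to +x; at x 60 stands an upright black grip, diameter 18, z 47 to 90, which spins freely on its own axis. Starts in the tray standing on its hub; stands so stably.
- crank_handle (a point): Middle of the crank's upright grip, 60 along the crank's x from its origin and 70 above it.
- tray: Fixed wooden tray with an open top, outside 170 (x) by 120 (y), walls 4 thick and 12 high; floor 4 above the bench. Origin under its centre.
- basket0: Loose steel parts basket (may be absent), about 110 g, all alike. Origin at the centre of its underside, z up. Drum of diameter 52, 40 high; above it an arched handle of 6 mm rod in its y-z plane (legs at y -21 and 21 to z 70, then sloping to an apex, rod centre z 88): a hook along its x passes through. On the apex a flat grey grip tab, 12 (x) by 24 (y), z 91 to 117.
- basket1: Loose steel parts basket (may be absent), about 110 g, all alike. Origin at the centre of its underside, z up. Drum of diameter 52, 40 high; above it an arched handle of 6 mm rod in its y-z plane (legs at y -21 and 21 to z 70, then sloping to an apex, rod centre z 88): a hook along its x passes through. On the apex a flat grey grip tab, 12 (x) by 24 (y), z 91 to 117.
- basket2: Loose steel parts basket (may be absent), about 110 g, all alike. Origin at the centre of its underside, z up. Drum of diameter 52, 40 high; above it an arched handle of 6 mm rod in its y-z plane (legs at y -21 and 21 to z 70, then sloping to an apex, rod centre z 88): a hook along its x passes through. On the apex a flat grey grip tab, 12 (x) by 24 (y), z 91 to 117.
- eye0 (a point): Underside of the apex of basket0's handle, 85 above its origin: the point that rests on a hook seat when it hangs.
- eye1 (a point): Underside of the apex of basket1's handle, 85 above its origin: the point that rests on a hook seat when it hangs.
- eye2 (a point): Underside of the apex of basket2's handle, 85 above its origin: the point that rests on a hook seat when it hangs.
- watch_stand: Bystander: black round cushion of diameter 88 with a watch on it, 42 high. Leave alone.
- oil_bottle: Bystander: small amber bottle, diameter 36, 75 high. Leave alone.
- loupe: Bystander: aluminium eyeglass, diameter 36, 32 high. Leave alone.
Not all that is in view belongs to the job. What is shaped like the basket1 but blue or turquoise is not meant. Leave any yellow look-alike of the basket2 alone.

How it is judged:
By the outcome, as a careful person would: the job done as asked, in the order asked, and still so for the second after the job is handed in, with the robot touching nothing.
Of basket0, basket1, basket2 only 2 to 3 are there at a start; the rules pass over those that are not, and their reading is None.
At some moment in a run one of basket0, basket1, basket2 may be knocked a few centimetres aside while the robot is not near it.
It also fails if it takes over 210 s, if anything falls off the work surface, if the arm or the gripper's body presses on something with over 40 N, if the wrist force passes 120 N, or if a joint passes its speed limit or range.

## Working session

There is one attempt and no reset: what is moved stays moved. The work goes in short steps, Python scripts to look and compute and a tool call to move; the robot and the scene stay as the last step left them, time stands still between calls to the robot, and variables do not carry over. Pictures are saved under pics/ and viewed, at most 14 in all, crops included, and the job is handed in when it is done.

Besides the shell and the picture viewer there is one more tool, called after ">>>" as name(argument=value, ...) on one line, values as JSON. servo_tool: Moves the arm, as the interface text tells. Its arguments: {"type":"object","properties":{"targets":{"type":"array","items":{"type":"array","items":{"type":"number"}}}},"required":["targets"]}

```bash
ls; mkdir -p pics
python3 - <<'E'
from station import r
import cv2
s=r.sense();print(s['time_s'],s['tcp_pos'],s['ee_rot'],s['wrist_force'],s['gripper_width'])
for n in("scene","top"):
    c=r.capture(n);cv2.imwrite(f"pics/{n}0.png",c["pixels"][:,:,::-1]);print(n,c["fx"],c["cx"],c["cy"],c["world_from_camera"])
E
```

```text
pics
0.0 [0.2435789  0.57496725 0.23845916] [[ 9.20686844e-01 -3.90301314e-01 -7.86963101e-04]
 [-3.90302103e-01 -9.20684648e-01 -2.01178486e-03]
 [ 6.06574278e-05  2.15937721e-03 -9.99997667e-01]] [-0.51965541 -0.3938994   0.6887688 ] 0.9998634437333106
scene 512.1897490608958 320.2187672027682 242.33351629586272 [[-0.37077748  0.60615645 -0.7036323   1.28985437]
 [ 0.92858564  0.2289933  -0.29204583  0.27636817]
 [-0.01589838 -0.76166687 -0.64777374  0.82455831]
 [ 0.          0.          0.          1.        ]]
top 598.3516149361704 310.3936978123359 236.68736258786035 [[ 0.00447122 -0.98603508  0.1664777   0.2382792 ]
 [-0.99994736 -0.00594613 -0.00836213 -0.05176442]
 [ 0.00923525 -0.16643154 -0.98600976  1.54377632]
 [ 0.          0.          0.          1.        ]]
```

View pics/scene0.png

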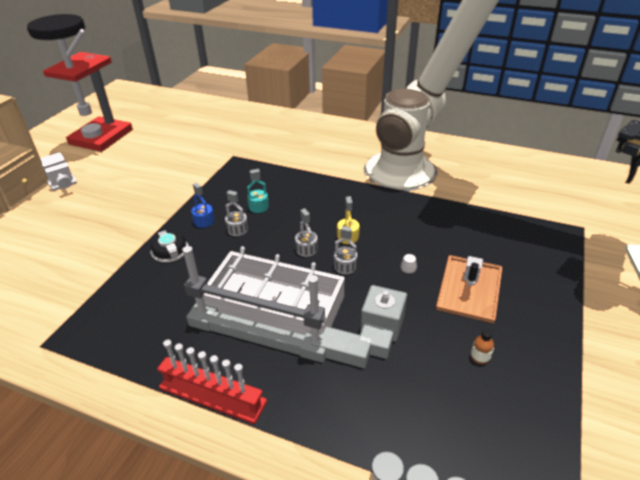

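View pics/top0.png

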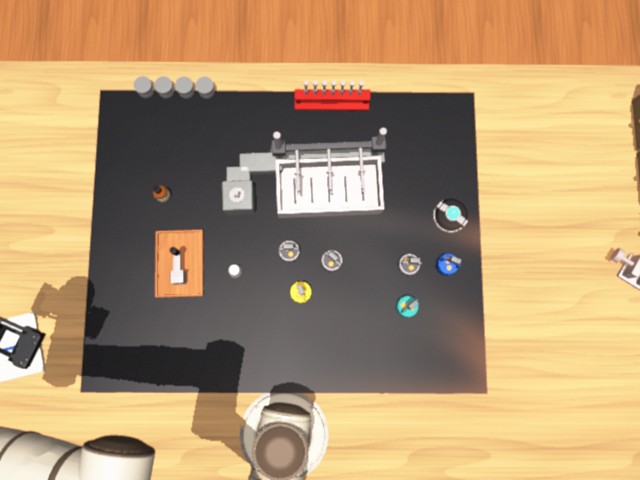

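The scene view shows three steel baskets at top pixels (289,250), (332,260) and (410,264). The look-alikes are blue (448,264), turquoise (408,306) and yellow (301,292), so the grey ones fit the description. The crank is in the tray at (177,265), the gearbox at (238,194) and the well at (330,185). I'll confirm this in one enlarged crop.

```bash
cat > h.py <<'E'
import numpy as np, cv2
def ray(c,u,v):
    T=np.array(c["world_from_camera"]);d=T[:3,:3]@np.array([(u-c["cx"])/c["fx"],(v-c["cy"])/c["fy"],1]);return T[:3,3],d
def onz(c,u,v,z):
    o,d=ray(c,u,v);return o+d*(z-o[2])/d[2]
def proj(c,p):
    T=np.linalg.inv(c["world_from_camera"]);q=T[:3,:3]@np.array(p)+T[:3,3];return q[0]/q[2]*c["fx"]+c["cx"],q[1]/q[2]*c["fy"]+c["cy"]
def save(name,img,x0,y0,x1,y1,k):
    cv2.imwrite(name,cv2.resize(img[y0:y1,x0:x1,::-1],None,fx=k,fy=k,interpolation=cv2.INTER_CUBIC))
E
python3 - <<'E'
from station import r
from h import *
c=r.capture("top");im=c["pixels"];save("pics/topc.png",im,145,120,465,320,2.5)
hsv=cv2.cvtColor(im,cv2.COLOR_RGB2HSV)
m=cv2.inRange(hsv,(5,100,80),(20,255,255));m[:,:150]=0;m[:225]=0;m[300:]=0;m[:,207:]=0
pts=cv2.findNonZero(m);b=cv2.minAreaRect(cv2.convexHull(pts));print("tray",b,[onz(c,*p,.012).round(4).tolist() for p in cv2.boxPoints(b)])
w=cv2.inRange(im,(200,200,200),(255,255,255));w[:150]=0;w[220:]=0;w[:,:262]=0;w[:,392:]=0
pts=cv2.findNonZero(w);b=cv2.minAreaRect(cv2.convexHull(pts));print("well",b,[onz(c,*p,.06).round(4).tolist() for p in cv2.boxPoints(b)])
# baskets: orange/tray dots not used; grey bright blobs
g=cv2.inRange(hsv,(0,0,60),(180,255,255));g[:232]=0;g[325:]=0;g[:,:225]=0;g[:,465:]=0
n,l,st,ce=cv2.connectedComponentsWithStats(g)
for i in range(1,n):
    if st[i,4]>40: print(st[i],ce[i].round(1),onz(c,*ce[i],.04).round(3))
E
```

```text
tray ((179.0, 263.0), (68.0, 48.0), 90.0) [[0.5147, 0.3387, 0.012], [0.5155, 0.2143, 0.012], [0.3394, 0.2083, 0.012], [0.3387, 0.3303, 0.012]]
well ((327.38043212890625, 180.62997436523438), (61.82135772705078, 109.36344146728516), 87.61405944824219) [[0.7093, 0.0369, 0.06], [0.7236, -0.245, 0.06], [0.5606, -0.249, 0.06], [0.547, 0.0279, 0.06]]
[  225   232   240    93 22317] [344.5 278. ] [ 0.387 -0.151  0.04 ]
```

View pics/topc.png

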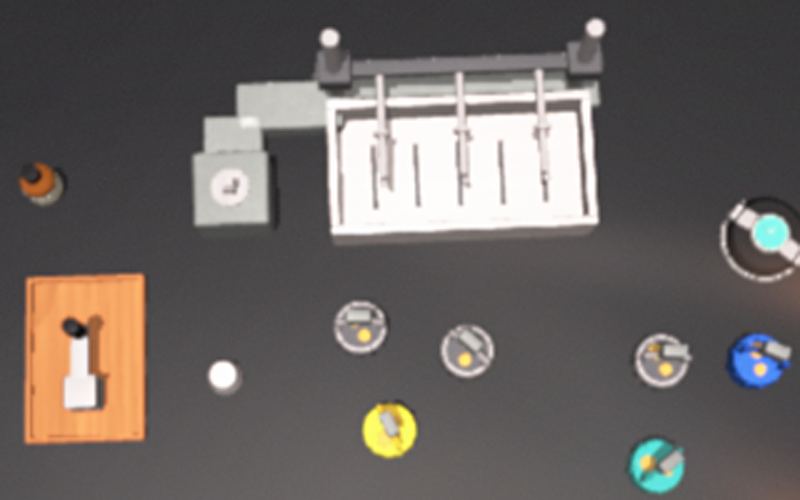

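The crop confirms three steel baskets at crop pixels (360,327), (468,350) and (661,360). The coloured look-alikes are separate from them. The crank hub is at (82,392) with its grip at (71,326), and the shaft is at (230,187). Next I'll turn these into positions.

Run:
```python
from station import r
from h import *
c=r.capture("top")
f=lambda u,v,z:onz(c,145+(u+.5)/2.5-.5,120+(v+.5)/2.5-.5,z).round(4)
cor=[f(*p,.06) for p in((328,100),(590,92),(597,225),(334,235))]
print("well",cor,np.mean(cor,0)); 
e=np.array([cor[0]-cor[1],cor[3]-cor[2]]);print("lens",np.linalg.norm(e,axis=1),np.linalg.norm(cor[0]-cor[3]),"yaw",np.degrees(np.arctan2(-e[:,0],e[:,1])))
a,b=f(330,38,.2),f(596,27,.2);print("cols",a,b,np.linalg.norm(a-b),np.degrees(np.arctan2(-(a-b)[0],(a-b)[1])))
print("collar",f(230,187,.074))
h,g=f(82,392,.049),f(72,325,.094);print("hub",h,"grip",g,np.linalg.norm((g-h)[:2]),np.degrees(np.arctan2((g-h)[1],(g-h)[0])))
for n,p,t in(("A",(360,327),(359,315)),("B",(468,350),(471,341)),("C",(661,360),(676,352))):print(n,f(*p,.04),"tab",f(*t,.117))
print("loupe",f(223,376,.032),"bottle",f(36,178,.075),"yellow",f(389,430,.04),"blue",f(757,360,.04),"teal",f(657,465,.04))
s=r.capture("scene")["pixels"];save("pics/sc.png",s,180,180,520,380,2.35)
```

```text
well [array([0.6889, 0.0252, 0.06  ]), array([ 0.6994, -0.2445,  0.06  ]), array([ 0.5594, -0.2495,  0.06  ]), array([0.5473, 0.0171, 0.06  ])] [ 0.62375  -0.112925  0.06    ]
lens [0.26990432 0.26687445] 0.14183148451595642 yaw [2.22952172 2.59866274]
cols [0.7066 0.0169 0.2   ] [ 0.7193 -0.2329  0.2   ] 0.2501226299238036 2.9104500715910953
collar [0.5931 0.1218 0.074 ]
hub [0.3877 0.2674 0.049 ] grip [0.4488 0.2703 0.094 ] 0.06116878288800586 2.717400297319734
A [ 0.4563 -0.0096  0.04  ] tab [ 0.4568 -0.0107  0.117 ]
B [ 0.4334 -0.1193  0.04  ] tab [ 0.4321 -0.1187  0.117 ]
C [ 0.4243 -0.3149  0.04  ] tab [ 0.4226 -0.3161  0.117 ]
loupe [0.4064 0.129  0.032 ] bottle [0.6008 0.317  0.075 ] yellow [ 0.352  -0.0398  0.04  ] blue [ 0.4248 -0.4124  0.04  ] teal [ 0.3184 -0.3085  0.04  ]
```

View pics/sc.png

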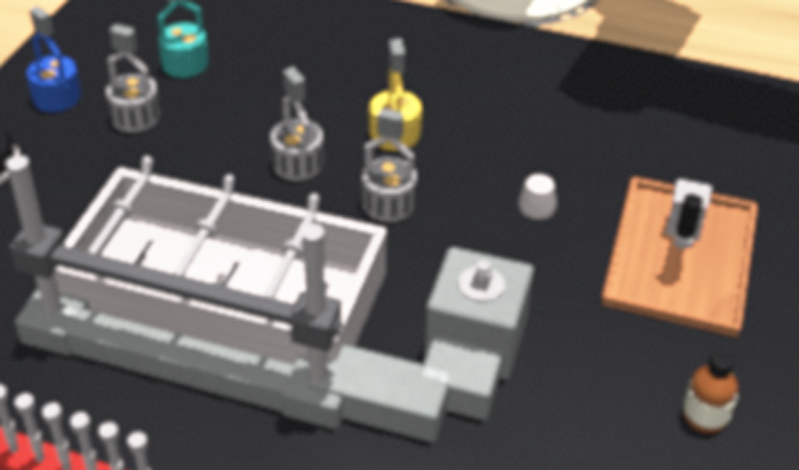

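>>> servo_tool(targets=[[0.48,-1.02,0,0.045,87],[0.96,-2.05,0,0.09,87],[1.44,-3.07,0,0.135,87],[1.92,-4.1,0,0.18,87],[2.4,-5.12,0,0.225,87]])

```text
time_s: 0.67
tcp_pos: [0.3161, 0.4203, 0.2395]
ee_rot: [[0.985, -0.172, -0.0], [-0.172, -0.985, -0.0], [-0.0, 0.0, -1.0]]
wrist_force: [0.4, 0.1, 0.0]
gripper_width: 1.004
gripper_force: 0.0
```

>>> servo_tool(targets=[[0.48,-1.02,0,0.045,87],[0.96,-2.05,0,0.09,87],[1.44,-3.07,0,0.135,87],[1.92,-4.1,0,0.18,87],[2.4,-5.12,0,0.225,87]])

```text
time_s: 1.08
tcp_pos: [0.3881, 0.2666, 0.2397]
ee_rot: [[0.999, 0.052, 0.0], [0.052, -0.999, 0.0], [0.0, -0.0, -1.0]]
wrist_force: [0.8, -0.1, 0.4]
gripper_width: 1.002
gripper_force: 0.0
```

>>> servo_tool(targets=[[0,0,0,0,87],[0,0,0,0,87],[0,0,0,0,87],[0,0,0,0,87],[0,0,0,0,87]])

```text
time_s: 1.5
tcp_pos: [0.3875, 0.2692, 0.2395]
ee_rot: [[0.999, 0.051, -0.0], [0.051, -0.999, 0.0], [-0.0, -0.0, -1.0]]
wrist_force: [0.2, 0.6, 0.6]
gripper_width: 1.0
gripper_force: 0.0
```

Run:
```python
from station import r
from h import *
s=r.sense();print(s['time_s'],s['tcp_pos'],np.degrees(np.arctan2(s['ee_rot'][1][0],s['ee_rot'][0][0])))
c=r.capture("wrist");cv2.imwrite("pics/w1.png",c["pixels"][:,:,::-1])
print(c["fx"],np.array(c["world_from_camera"]).round(3).tolist())
```

```text
1.5 [0.38750986 0.26922396 0.23947656] 2.898702779984571
376.9987000163746 [[0.051, -0.96, -0.276, 0.463], [-0.999, -0.049, -0.016, 0.274], [0.002, 0.276, -0.961, 0.385], [0.0, 0.0, 0.0, 1.0]]
```

View pics/w1.png

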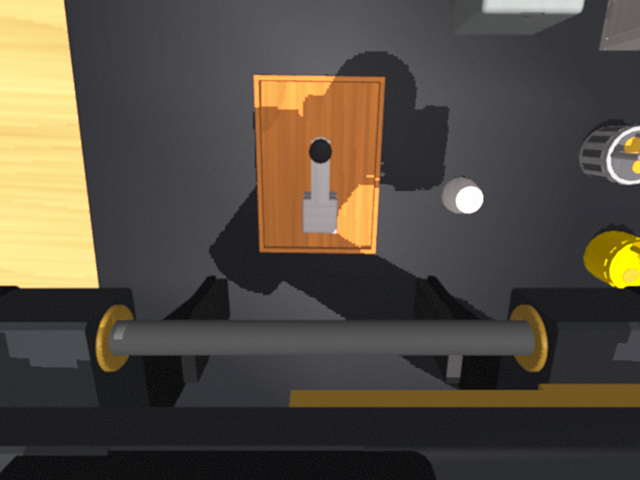

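The wrist view shows the crank straight ahead in the tray, with the grip top at (320,151) and the hub top around (320,215). The loupe is clear at (462,197).

Run:
```python
from station import r
from h import *
c=r.capture("wrist")
for n,u,v,z in(("hubtop_backL",304,233,.049),("backR",337,233,.049),("armL",312,165,.049),("armR",328,165,.049),("grip",320,151,.094),("gL",309,151,.094),("gR",331,151,.094)):print(n,onz(c,u,v,z).round(4))
save("pics/w1c.png",c["pixels"],280,120,360,250,4.5)
```

```text
hubtop_backL [0.3705 0.2847 0.049 ]
backR [0.372  0.2543 0.049 ]
armL [0.4327 0.2801 0.049 ]
armR [0.4334 0.266  0.049 ]
grip [0.4474 0.2737 0.094 ]
gL [0.447 0.282 0.094]
gR [0.4479 0.2655 0.094 ]
```

View pics/w1c.png

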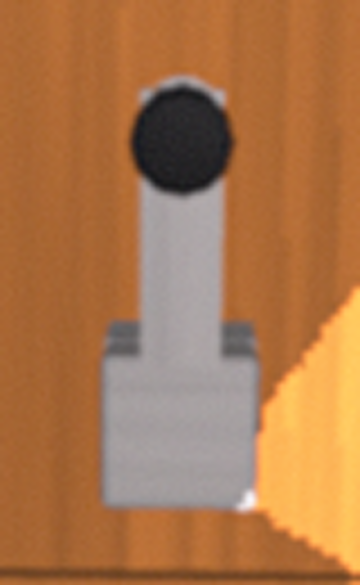

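>>> servo_tool(targets=[[0,0,-1.2,0,87],[0,0,-2.4,0,87],[0,0,-3.6,0,87],[0,0,-4.7,0,87],[0,0.03,-5.6,0,87]])

```text
time_s: 2.02
tcp_pos: [0.3869, 0.2689, 0.0694]
ee_rot: [[0.999, 0.05, -0.001], [0.05, -0.999, -0.001], [-0.001, 0.001, -1.0]]
wrist_force: [0.1, 0.4, 0.1]
gripper_width: 1.0
gripper_force: 0.0
```

>>> servo_tool(targets=[[0,0,-0.5,0,87],[0,0,-0.9,0,87],[0,0,-1.18,0,87],[0,0,-1.18,0,87],[0,0,-1.18,0,87]])

```text
time_s: 2.43
tcp_pos: [0.3878, 0.2696, 0.0361]
ee_rot: [[0.999, 0.05, -0.0], [0.05, -0.999, -0.0], [-0.0, 0.0, -1.0]]
wrist_force: [0.4, 0.4, 0.3]
gripper_width: 1.003
gripper_force: 0.0
```

>>> servo_tool(targets=[[0,0,0,0,60],[0,0,0,0,40],[0,0,0,0,20],[0,0,0,0,20],[0,0,0,0,20]])

```text
time_s: 2.85
tcp_pos: [0.388, 0.2693, 0.0366]
ee_rot: [[0.999, 0.049, 0.001], [0.049, -0.999, 0.001], [0.001, -0.001, -1.0]]
wrist_force: [0.9, 0.5, 0.9]
gripper_width: 0.708
gripper_force: 0.0
```

>>> servo_tool(targets=[[0,0,0,0,20],[0,0,0,0,20],[0,0,0,0,20],[0,0,0,0,20],[0,0,0,0,20]])

```text
time_s: 3.27
tcp_pos: [0.3879, 0.2694, 0.0362]
ee_rot: [[0.999, 0.049, 0.0], [0.049, -0.999, 0.0], [0.0, -0.0, -1.0]]
wrist_force: [-0.1, -0.1, -0.4]
gripper_width: 0.365
gripper_force: 30.0
```

>>> servo_tool(targets=[[0,0,0.4,0,20],[0,0,1.2,0,20],[0,0,2.3,0,20],[0,0,3.5,0,20],[0,0,4.7,0,20]])

```text
time_s: 3.68
tcp_pos: [0.387, 0.2682, 0.1778]
ee_rot: [[0.999, 0.049, -0.002], [0.049, -0.999, -0.002], [-0.002, 0.002, -1.0]]
wrist_force: [0.4, 0.3, -2.8]
gripper_width: 0.366
gripper_force: 30.0
```

>>> servo_tool(targets=[[0.5,-0.5,1.0,0,20],[1.3,-1.2,1.6,0,20],[2.1,-1.9,2.0,0,20],[2.9,-2.6,2.0,0,20],[3.7,-3.3,2.0,0,20]])

```text
time_s: 4.1
tcp_pos: [0.4994, 0.1691, 0.2376]
ee_rot: [[0.999, 0.049, 0.0], [0.049, -0.999, 0.001], [0.0, -0.001, -1.0]]
wrist_force: [-0.2, 0.9, -3.1]
gripper_width: 0.365
gripper_force: 30.0
```

>>> servo_tool(targets=[[0,0,0,0,20],[0,0,0,0,20],[0,0,0,0,20],[0,0,0,0,20],[0,0,0,0,20]])

```text
time_s: 4.52
tcp_pos: [0.498, 0.1707, 0.2369]
ee_rot: [[0.999, 0.051, -0.001], [0.051, -0.999, -0.0], [-0.001, 0.0, -1.0]]
wrist_force: [-0.2, -0.8, -2.1]
gripper_width: 0.367
gripper_force: 30.0
```

Run:
```python
from station import r
from h import *
s=r.sense();print(s['time_s'],s['tcp_pos'],s['wrist_force'])
c=r.capture("wrist");im=c["pixels"];np.save("w2.npy",im);cv2.imwrite("pics/w2.png",im[:,:,::-1])
print(proj(c,(.593,.122,.094)))
u,v=map(int,proj(c,(.593,.122,.094)))
k=cv2.resize(im[max(v-40,0):v+40,u-40:u+40,::-1],None,fx=5,fy=5,interpolation=cv2.INTER_CUBIC)
cv2.imwrite("pics/w2b.png",np.hstack([cv2.resize(im[:,:,::-1],(400,300)),k[:300]]) if k.shape[0]>=300 else k)
```

```text
4.5167 [0.49803276 0.17073027 0.23692858] [-0.19710539 -0.81678896 -2.06564857]
(np.float64(396.04110116535077), np.float64(105.39679050362864))
```

View pics/w2b.png

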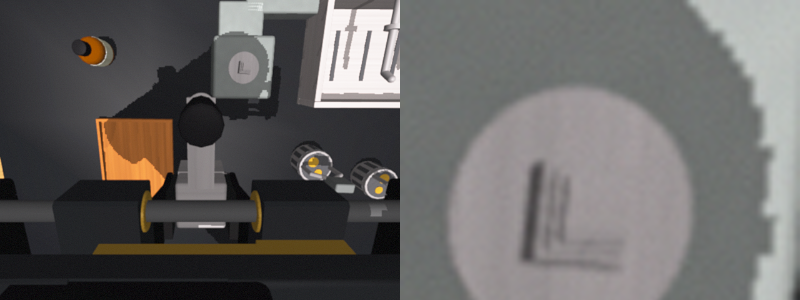

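The wrist view shows the gearbox collar with the square shaft's dark side faces. The square is nearly aligned with the tool, turned a few degrees clockwise. I'll fit the collar ellipse for the axis.

Run:
```python
from station import r
from h import *
c=r.capture("wrist");im=c["pixels"]
p=im.astype(int);m=((p[:,:,0]-p[:,:,1]>3)&(p[:,:,0]>110)).astype(np.uint8);m[:60]=0;m[160:]=0;m[:,:345]=0;m[:,430:]=0
m=cv2.morphologyEx(m,cv2.MORPH_OPEN,np.ones((3,3)))
ct=max(cv2.findContours(m,0,1)[0],key=cv2.contourArea);e=cv2.fitEllipse(cv2.convexHull(ct));print(e,onz(c,*e[0],.072))
print("diam",np.linalg.norm(onz(c,e[0][0]-e[1][0]/2,e[0][1],.072)-onz(c,e[0][0]+e[1][0]/2,e[0][1],.072)))
f=lambda u,v,z:onz(c,356+(u-400+.5)/5-.5,65+(v+.5)/5-.5,z)
for a,b,z in(((538,162),(526,262),.086),((528,264),(622,270),.086)):
    d=f(*b,z)-f(*a,z);print(np.degrees(np.arctan2(d[1],d[0])),np.linalg.norm(d))
g=cv2.cvtColor(im,cv2.COLOR_RGB2GRAY)[90:125,375:408]
l=cv2.createLineSegmentDetector(0).detect(cv2.resize(g,None,fx=4,fy=4,interpolation=cv2.INTER_CUBIC))[0]
for q in l[:,0]:
    L=np.hypot(q[2]-q[0],q[3]-q[1])
    if L>25:
        P=[onz(c,375+(q[i]+.5)/4-.5,90+(q[i+1]+.5)/4-.5,.086) for i in(0,2)];d=P[1]-P[0];print("lsd",q.round(0),round(np.degrees(np.arctan2(d[1],d[0]))%90,1),np.linalg.norm(d).round(4))
```

```text
((389.395751953125, 107.97530364990234), (47.438446044921875, 51.17009353637695), 24.269935607910156) [0.59247816 0.12294389 0.072     ]
diam 0.037002640292588235
178.23735304841648 0.014128186851221778
-90.52526771576949 0.014170765135701615
lsd [ 20. 108.  28.  36.] 88.7 0.0128
lsd [ 38.  33.  30. 108.] 88.6 0.0133
lsd [ 96. 118.  27. 112.] 87.8 0.013
lsd [61. 42. 55. 91.] 88.3 0.0086
```

>>> servo_tool(targets=[[0.6,-0.3,0,-0.02,20],[1.3,-0.65,0,-0.04,20],[2.0,-1.0,0,-0.06,20],[2.6,-1.35,0,-0.078,20],[3.15,-1.6,0,-0.078,20]])

```text
time_s: 5.03
tcp_pos: [0.594, 0.122, 0.2371]
ee_rot: [[1.0, -0.029, -0.0], [-0.029, -1.0, -0.0], [-0.0, 0.0, -1.0]]
wrist_force: [-0.6, 0.8, -2.7]
gripper_width: 0.366
gripper_force: 30.0
```

>>> servo_tool(targets=[[0,0,-0.6,0,20],[0,0,-1.3,0,20],[0,0,-2.0,0,20],[0,0,-2.6,0,20],[0,0,-2.6,0,20]])

```text
time_s: 5.45
tcp_pos: [0.5904, 0.1218, 0.1547]
ee_rot: [[1.0, -0.029, -0.009], [-0.029, -1.0, -0.003], [-0.009, 0.003, -1.0]]
wrist_force: [-0.7, -0.7, -3.1]
gripper_width: 0.365
gripper_force: 30.0
```

>>> servo_tool(targets=[[0,0,0,0,20],[0,0,0,0,20],[0,0,0,0,20],[0,0,0,0,20],[0,0,0,0,20]])

```text
time_s: 5.87
tcp_pos: [0.5938, 0.1224, 0.1604]
ee_rot: [[1.0, -0.029, 0.002], [-0.029, -1.0, 0.001], [0.002, -0.001, -1.0]]
wrist_force: [-0.6, -1.0, -2.6]
gripper_width: 0.364
gripper_force: 30.0
```

Run:
```python
from station import r
from h import *
P=[]
for n in("scene","top")*4:
    c=r.capture(n);P.append(r.sense()['tcp_pos'])
    if len(P)<3: save(f"pics/{n}3.png",c["pixels"],*((360,200,460,350,4) if n=="scene" else (200,150,280,240,5)))
s=r.sense();print(s['time_s'],np.mean(P,0),np.std(P,0),np.degrees(np.arctan2(s['ee_rot'][1][0],s['ee_rot'][0][0])))
```

```text
6.2667 [0.59340862 0.12218744 0.15950226] [1.05914878e-04 7.34934112e-05 3.23350473e-04] -1.6499781805196
```

View pics/scene3.png

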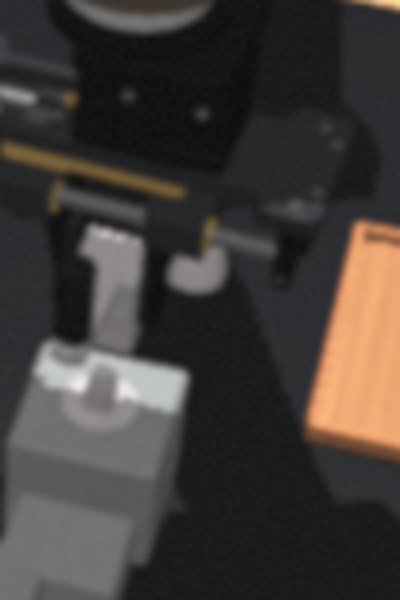

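The crop shows the hub at (115,300) above the shaft end at (100,385), close to aligned. I'll lower it in small steps and watch the force.

>>> servo_tool(targets=[[0,0,-0.3,0,20],[0,0,-0.6,0,20],[0,0,-0.8,0,20],[0,0,-1.0,0,20],[0,0,-1.1,0,20]])

```text
time_s: 6.68
tcp_pos: [0.5926, 0.1219, 0.1244]
ee_rot: [[1.0, -0.029, -0.002], [-0.029, -1.0, -0.001], [-0.002, 0.001, -1.0]]
wrist_force: [-0.2, 0.1, -2.7]
gripper_width: 0.365
gripper_force: 30.0
```

>>> servo_tool(targets=[[0,0,-0.06,0,20],[0,0,-0.12,0,20],[0,0,-0.18,0,20],[0,0,-0.24,0,20],[0,0,-0.24,0,20]])

```text
time_s: 7.1
tcp_pos: [0.5932, 0.1222, 0.1187]
ee_rot: [[1.0, -0.029, -0.0], [-0.029, -1.0, -0.0], [-0.0, 0.0, -1.0]]
wrist_force: [-0.2, 0.8, -1.7]
gripper_width: 0.363
gripper_force: 30.0
```

>>> servo_tool(targets=[[0,0,-0.05,0,20],[0,0,-0.1,0,20],[0,0,-0.15,0,20],[0,0,-0.15,0,20],[0,0,-0.15,0,20]])

```text
time_s: 7.52
tcp_pos: [0.5933, 0.1221, 0.1144]
ee_rot: [[1.0, -0.029, -0.0], [-0.029, -1.0, -0.0], [-0.0, 0.0, -1.0]]
wrist_force: [-0.7, -0.5, -3.1]
gripper_width: 0.364
gripper_force: 30.0
```

>>> servo_tool(targets=[[0,0,-0.08,0,20],[0,0,-0.16,0,20],[0,0,-0.24,0,20],[0,0,-0.3,0,20],[0,0,-0.33,0,20]])

```text
time_s: 7.93
tcp_pos: [0.5931, 0.1221, 0.1042]
ee_rot: [[1.0, -0.029, -0.001], [-0.029, -1.0, -0.0], [-0.001, 0.0, -1.0]]
wrist_force: [-1.9, 0.2, 1.7]
gripper_width: 0.364
gripper_force: 30.0
```

>>> servo_tool(targets=[[0,0,0,0,20],[0,0,0,0,34],[0,0,0,0,45],[0,0,0,0,60],[0,0,0,0,60]])

```text
time_s: 8.35
tcp_pos: [0.5937, 0.1223, 0.105]
ee_rot: [[1.0, -0.029, 0.001], [-0.029, -1.0, 0.0], [0.001, -0.0, -1.0]]
wrist_force: [-0.6, -0.3, -0.2]
gripper_width: 0.541
gripper_force: 0.0
```

>>> servo_tool(targets=[[0,0,0.2,0,60],[0,0,0.8,0,60],[0,0,1.8,0,60],[0,0,3.0,0,60],[0,0,4.0,0,60]])

```text
time_s: 8.77
tcp_pos: [0.5936, 0.1221, 0.2274]
ee_rot: [[1.0, -0.028, 0.002], [-0.028, -1.0, 0.0], [0.002, -0.0, -1.0]]
wrist_force: [0.5, 0.2, 0.1]
gripper_width: 0.682
gripper_force: 0.0
```

Run:
```python
from station import r
s=r.sense();print(s['time_s'],s['tcp_pos'],s['wrist_force'],s['joints'])
```

```text
8.7667 [0.59364207 0.12207254 0.22736579] [0.46884479 0.17788306 0.09402937] [ 2.69301946e+01  2.06391719e+01 -3.50683879e+00  4.95869990e-02
 -6.57578544e+01  6.14219714e+01]
```

>>> servo_tool(targets=[[0.4,0,0,-0.105,60],[0.8,0,0,-0.21,60],[1.2,0,0,-0.315,60],[1.6,-0.03,0,-0.42,60],[1.97,-0.05,0,-0.524,60]])

```text
time_s: 9.18
tcp_pos: [0.653, 0.1206, 0.2253]
ee_rot: [[0.848, -0.529, 0.001], [-0.529, -0.848, 0.0], [0.001, -0.001, -1.0]]
wrist_force: [0.9, -0.3, -0.4]
gripper_width: 0.685
gripper_force: 0.0
```

>>> servo_tool(targets=[[0,0,0,-0.105,60],[0,0,0,-0.21,60],[0,0,0,-0.315,60],[0,0,0,-0.42,60],[0,0,0,-0.524,60]])

```text
time_s: 9.6
tcp_pos: [0.6525, 0.1206, 0.2251]
ee_rot: [[0.47, -0.883, 0.001], [-0.883, -0.47, 0.0], [0.0, -0.001, -1.0]]
wrist_force: [-0.2, -0.2, 0.5]
gripper_width: 0.684
gripper_force: 0.0
```

>>> servo_tool(targets=[[0,0,0,-0.105,60],[0,0,0,-0.21,60],[0,0,-0.2,-0.315,60],[0,0,-0.8,-0.42,60],[0,0,-1.4,-0.524,60]])

```text
time_s: 10.02
tcp_pos: [0.6531, 0.1209, 0.1839]
ee_rot: [[-0.035, -0.999, 0.003], [-0.999, 0.035, 0.001], [-0.001, -0.003, -1.0]]
wrist_force: [0.3, -0.6, 0.2]
gripper_width: 0.692
gripper_force: 0.0
```

>>> servo_tool(targets=[[0,0,-0.6,0,60],[0,0,-1.0,0,60],[0,0,-1.18,0,60],[0,0,-1.18,0,45],[0,0,-1.18,0,30]])

```text
time_s: 10.43
tcp_pos: [0.6529, 0.1207, 0.1479]
ee_rot: [[-0.03, -1.0, 0.001], [-1.0, 0.03, -0.0], [0.0, -0.001, -1.0]]
wrist_force: [0.2, -0.2, 0.3]
gripper_width: 0.608
gripper_force: 0.0
```

>>> servo_tool(targets=[[0,0,0,0,10],[0,0,0,0,10],[0,0,0,0,10],[0,0,0,0,10],[0,0,0,0,10]])

```text
time_s: 10.85
tcp_pos: [0.6525, 0.1207, 0.1476]
ee_rot: [[-0.03, -1.0, 0.001], [-1.0, 0.03, 0.0], [-0.0, -0.001, -1.0]]
wrist_force: [0.2, 0.1, -0.3]
gripper_width: 0.243
gripper_force: 0.0
```

>>> servo_tool(targets=[[0,0,0,0,10],[0,0,0,0,10],[0,0,0,0,10],[0,0,0,0,10],[0,0,0,0,10]])

```text
time_s: 11.27
tcp_pos: [0.6527, 0.1207, 0.1474]
ee_rot: [[-0.03, -1.0, 0.001], [-1.0, 0.03, 0.0], [-0.0, -0.001, -1.0]]
wrist_force: [1.5, -0.4, 0.9]
gripper_width: 0.196
gripper_force: 30.0
```

Run:
```python
from station import r
s=r.sense();print(s['time_s'],s['tcp_pos'],s['wrist_force'],s['gripper_width'],s['joints'])
import math
# clockwise winding rows, radius 60, from phi0, 18 deg a row, 5 rows a call
R=2.0
for k in range(4):
    p0=-1.6-90*k
    print([[round(R*(math.cos(math.radians(p0-18*i))-math.cos(math.radians(p0))),2),round(R*(math.sin(math.radians(p0-18*i))-math.sin(math.radians(p0))),2),0,0,10] for i in range(1,6)])
c=r.capture("scene")
import cv2;cv2.imwrite("pics/scene4.png",c["pixels"][:,:,::-1])
```

```text
11.2667 [0.65270307 0.12071801 0.14744428] [ 1.4522657  -0.4334582   0.90403628] 0.19584302267111298 [ 2.44145806e+01  2.97763410e+01 -7.18184628e-01  1.43791679e-02
 -5.94618562e+01 -2.61353218e+01]
[[-0.12, -0.62, 0, 0, 10], [-0.41, -1.16, 0, 0, 10], [-0.87, -1.59, 0, 0, 10], [-1.43, -1.86, 0, 0, 10], [-2.06, -1.94, 0, 0, 10]]
[[-0.62, 0.12, 0, 0, 10], [-1.16, 0.41, 0, 0, 10], [-1.59, 0.87, 0, 0, 10], [-1.86, 1.43, 0, 0, 10], [-1.94, 2.06, 0, 0, 10]]
[[0.12, 0.62, 0, 0, 10], [0.41, 1.16, 0, 0, 10], [0.87, 1.59, 0, 0, 10], [1.43, 1.86, 0, 0, 10], [2.06, 1.94, 0, 0, 10]]
[[0.62, -0.12, 0, 0, 10], [1.16, -0.41, 0, 0, 10], [1.59, -0.87, 0, 0, 10], [1.86, -1.43, 0, 0, 10], [1.94, -2.06, 0, 0, 10]]
```

>>> servo_tool(targets=[[-0.12,-0.62,0,0,10],[-0.41,-1.16,0,0,10],[-0.87,-1.59,0,0,10],[-1.43,-1.86,0,0,10],[-2.06,-1.94,0,0,10]])

```text
time_s: 11.73
tcp_pos: [0.5914, 0.0619, 0.1473]
ee_rot: [[-0.031, -1.0, 0.004], [-1.0, 0.031, 0.002], [-0.002, -0.004, -1.0]]
wrist_force: [1.8, 3.3, -3.7]
gripper_width: 0.197
gripper_force: 30.0
```

Run:
```python
from station import r
s=r.sense();print(s['time_s'],s['tcp_pos'],s['wrist_force'],s['moment'])
```

```text
11.7333 [0.59137008 0.06192193 0.14726075] [ 1.768652    3.33452391 -3.73204567] [ 1.59903608 -0.80082091 -0.00444185]
```

Smooth, with low forces. I'll continue the full turns.

>>> servo_tool(targets=[[-0.62,0.12,0,0,10],[-1.16,0.41,0,0,10],[-1.59,0.87,0,0,10],[-1.86,1.43,0,0,10],[-1.94,2.06,0,0,10]])

```text
time_s: 12.15
tcp_pos: [0.5317, 0.1237, 0.1475]
ee_rot: [[-0.031, -1.0, 0.001], [-1.0, 0.031, -0.0], [0.0, -0.001, -1.0]]
wrist_force: [5.7, -2.5, -4.7]
gripper_width: 0.197
gripper_force: 30.0
```

>>> servo_tool(targets=[[0.12,0.62,0,0,10],[0.41,1.16,0,0,10],[0.87,1.59,0,0,10],[1.43,1.86,0,0,10],[2.06,1.94,0,0,10]])

```text
time_s: 12.57
tcp_pos: [0.5931, 0.1831, 0.1472]
ee_rot: [[-0.028, -1.0, -0.003], [-1.0, 0.028, -0.001], [0.001, 0.003, -1.0]]
wrist_force: [-1.1, -2.0, 0.3]
gripper_width: 0.2
gripper_force: 30.0
```

>>> servo_tool(targets=[[0.62,-0.12,0,0,10],[1.16,-0.41,0,0,10],[1.59,-0.87,0,0,10],[1.86,-1.43,0,0,10],[1.94,-2.06,0,0,10]])

```text
time_s: 12.98
tcp_pos: [0.6529, 0.1209, 0.147]
ee_rot: [[-0.029, -1.0, -0.001], [-1.0, 0.029, 0.001], [-0.001, 0.001, -1.0]]
wrist_force: [-3.8, 3.6, 2.7]
gripper_width: 0.196
gripper_force: 30.0
```

>>> servo_tool(targets=[[-0.12,-0.62,0,0,10],[-0.41,-1.16,0,0,10],[-0.87,-1.59,0,0,10],[-1.43,-1.86,0,0,10],[-2.06,-1.94,0,0,10]])

```text
time_s: 13.4
tcp_pos: [0.5909, 0.0617, 0.1471]
ee_rot: [[-0.032, -0.999, 0.004], [-0.999, 0.032, 0.002], [-0.002, -0.004, -1.0]]
wrist_force: [2.4, 6.4, -4.4]
gripper_width: 0.196
gripper_force: 30.0
```

>>> servo_tool(targets=[[-0.62,0.12,0,0,10],[-1.16,0.41,0,0,10],[-1.59,0.87,0,0,10],[-1.86,1.43,0,0,10],[-1.94,2.06,0,0,10]])

```text
time_s: 13.82
tcp_pos: [0.5316, 0.1233, 0.1474]
ee_rot: [[-0.03, -1.0, 0.002], [-1.0, 0.03, -0.0], [0.0, -0.002, -1.0]]
wrist_force: [6.2, -2.4, -4.8]
gripper_width: 0.199
gripper_force: 30.0
```

>>> servo_tool(targets=[[0.12,0.62,0,0,10],[0.41,1.16,0,0,10],[0.87,1.59,0,0,10],[1.43,1.86,0,0,10],[2.06,1.94,0,0,10]])

```text
time_s: 14.23
tcp_pos: [0.5929, 0.1829, 0.1474]
ee_rot: [[-0.028, -1.0, -0.002], [-1.0, 0.028, -0.0], [0.0, 0.002, -1.0]]
wrist_force: [-1.4, -1.2, -0.1]
gripper_width: 0.201
gripper_force: 30.0
```

Run:
```python
from station import r
from h import *
s=r.sense();print(s['time_s'],s['tcp_pos'],s['wrist_force'])
c=r.capture("scene");save("pics/sc5.png",c["pixels"],170,170,420,370,3)
# predicted hook tip pixels for lift heights
th=np.radians(2.5)
def D(x,y,z):return(.624+x*np.cos(th)-y*np.sin(th),-.113+x*np.sin(th)+y*np.cos(th),z)
for h in(0,.03,.036,.04,.044,.05,.06):print(h,[tuple(np.round((np.array(proj(c,D(-.037,y,.117+h)))-[170,170])*3,0)) for y in(-.08,0,.08)])
```

```text
14.2333 [0.59293801 0.18285736 0.14737743] [-1.36822318 -1.20483627 -0.12510351]
0 [(np.float64(215.0), np.float64(227.0)), (np.float64(319.0), np.float64(251.0)), (np.float64(428.0), np.float64(275.0))]
0.03 [(np.float64(210.0), np.float64(194.0)), (np.float64(316.0), np.float64(218.0)), (np.float64(426.0), np.float64(242.0))]
0.036 [(np.float64(209.0), np.float64(188.0)), (np.float64(316.0), np.float64(211.0)), (np.float64(426.0), np.float64(235.0))]
0.04 [(np.float64(209.0), np.float64(183.0)), (np.float64(315.0), np.float64(207.0)), (np.float64(426.0), np.float64(231.0))]
0.044 [(np.float64(208.0), np.float64(179.0)), (np.float64(315.0), np.float64(202.0)), (np.float64(426.0), np.float64(226.0))]
0.05 [(np.float64(207.0), np.float64(172.0)), (np.float64(314.0), np.float64(195.0)), (np.float64(426.0), np.float64(219.0))]
0.06 [(np.float64(205.0), np.float64(161.0)), (np.float64(313.0), np.float64(184.0)), (np.float64(425.0), np.float64(208.0))]
```

View pics/sc5.png

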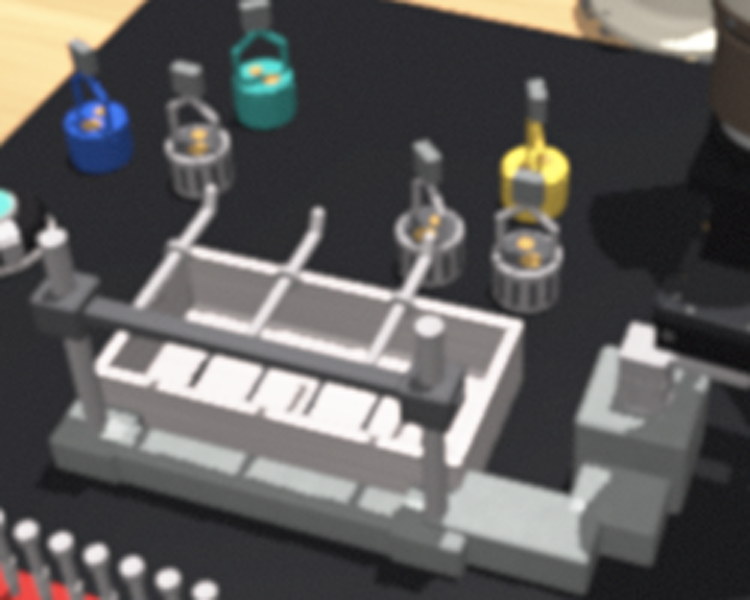

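The hook tips at crop (211,190), (317,213) and (430,238) are about 42 mm above where they started, so roughly 0.75 turn remains. I'll wind most of that and then ease into the stop.

>>> servo_tool(targets=[[0.62,-0.12,0,0,10],[1.16,-0.41,0,0,10],[1.59,-0.87,0,0,10],[1.86,-1.43,0,0,10],[1.94,-2.06,0,0,10]])

```text
time_s: 14.7
tcp_pos: [0.6527, 0.1203, 0.1471]
ee_rot: [[-0.03, -1.0, 0.0], [-1.0, 0.03, 0.001], [-0.001, -0.0, -1.0]]
wrist_force: [-2.1, 3.1, 1.6]
gripper_width: 0.196
gripper_force: 30.0
```

>>> servo_tool(targets=[[-0.12,-0.62,0,0,10],[-0.41,-1.16,0,0,10],[-0.87,-1.59,0,0,10],[-1.43,-1.86,0,0,10],[-2.06,-1.94,0,0,10]])

```text
time_s: 15.12
tcp_pos: [0.5903, 0.0615, 0.147]
ee_rot: [[-0.032, -0.999, 0.004], [-0.999, 0.032, 0.002], [-0.003, -0.003, -1.0]]
wrist_force: [2.9, 8.9, -3.9]
gripper_width: 0.197
gripper_force: 30.0
```

>>> servo_tool(targets=[[-0.3,0.03,0,0,10],[-0.62,0.12,0,0,10],[-0.9,0.24,0,0,10],[-1.16,0.41,0,0,10],[-1.16,0.41,0,0,10]])

```text
time_s: 15.53
tcp_pos: [0.5546, 0.0752, 0.1473]
ee_rot: [[-0.029, -1.0, -0.0], [-1.0, 0.029, -0.0], [0.0, 0.0, -1.0]]
wrist_force: [0.7, 1.6, -0.5]
gripper_width: 0.195
gripper_force: 30.0
```

Run:
```python
from station import r
s=r.sense();print(s['time_s'],s['tcp_pos'],s['wrist_force'])
import math
R=2.0;p0=-1.6-90-36
print([[round(R*(math.cos(math.radians(p0-d))-math.cos(math.radians(p0))),2),round(R*(math.sin(math.radians(p0-d))-math.sin(math.radians(p0))),2)] for d in (6,12,18,24,30,36,42,48,54,60)])
```

```text
15.5333 [0.55461093 0.07522905 0.14730204] [ 0.70702648  1.62257303 -0.46338309]
[[-0.16, 0.14], [-0.3, 0.29], [-0.43, 0.45], [-0.54, 0.63], [-0.63, 0.82], [-0.7, 1.02], [-0.75, 1.22], [-0.77, 1.43], [-0.78, 1.64], [-0.76, 1.85]]
```

>>> servo_tool(targets=[[-0.16,0.14,0,0,10],[-0.3,0.29,0,0,10],[-0.43,0.45,0,0,10],[-0.43,0.45,0,0,10],[-0.43,0.45,0,0,10]])

```text
time_s: 15.95
tcp_pos: [0.5424, 0.0883, 0.1472]
ee_rot: [[-0.029, -1.0, -0.001], [-1.0, 0.029, -0.001], [0.001, 0.001, -1.0]]
wrist_force: [0.1, -1.1, 1.5]
gripper_width: 0.201
gripper_force: 30.0
```

>>> servo_tool(targets=[[-0.11,0.18,0,0,10],[-0.2,0.37,0,0,10],[-0.2,0.37,0,0,10],[-0.2,0.37,0,0,10],[-0.2,0.37,0,0,10]])

```text
time_s: 16.37
tcp_pos: [0.5365, 0.0994, 0.1471]
ee_rot: [[-0.03, -1.0, -0.001], [-1.0, 0.03, -0.0], [0.0, 0.001, -1.0]]
wrist_force: [-1.4, -0.7, 3.9]
gripper_width: 0.195
gripper_force: 30.0
```

>>> servo_tool(targets=[[-0.04,0.1,0,0,10],[-0.07,0.2,0,0,10],[-0.07,0.2,0,0,10],[-0.07,0.2,0,0,10],[-0.07,0.2,0,0,10]])

```text
time_s: 16.78
tcp_pos: [0.5345, 0.1052, 0.1472]
ee_rot: [[-0.03, -1.0, -0.001], [-1.0, 0.03, -0.0], [0.0, 0.001, -1.0]]
wrist_force: [-1.6, -1.8, 4.3]
gripper_width: 0.196
gripper_force: 30.0
```

>>> servo_tool(targets=[[-0.03,0.1,0,0,10],[-0.05,0.2,0,0,10],[-0.05,0.2,0,0,10],[-0.05,0.2,0,0,10],[-0.05,0.2,0,0,10]])

```text
time_s: 17.2
tcp_pos: [0.533, 0.1114, 0.1471]
ee_rot: [[-0.03, -1.0, -0.001], [-1.0, 0.03, -0.0], [0.0, 0.001, -1.0]]
wrist_force: [-3.0, -1.3, 4.8]
gripper_width: 0.199
gripper_force: 30.0
```

>>> servo_tool(targets=[[-0.02,0.1,0,0,10],[-0.03,0.2,0,0,10],[-0.03,0.2,0,0,10],[-0.03,0.2,0,0,10],[-0.03,0.2,0,0,10]])

```text
time_s: 17.62
tcp_pos: [0.5321, 0.1176, 0.1472]
ee_rot: [[-0.03, -1.0, -0.001], [-1.0, 0.03, 0.0], [-0.0, 0.001, -1.0]]
wrist_force: [-2.3, -2.2, 5.4]
gripper_width: 0.197
gripper_force: 30.0
```

>>> servo_tool(targets=[[-0.01,0.1,0,0,10],[-0.01,0.2,0,0,10],[-0.01,0.2,0,0,10],[-0.01,0.2,0,0,10],[-0.01,0.2,0,0,10]])

```text
time_s: 18.03
tcp_pos: [0.5319, 0.1237, 0.1471]
ee_rot: [[-0.03, -1.0, -0.0], [-1.0, 0.03, 0.0], [-0.0, 0.0, -1.0]]
wrist_force: [-2.6, -3.1, 5.1]
gripper_width: 0.196
gripper_force: 30.0
```

>>> servo_tool(targets=[[0.01,0.1,0,0,10],[0.01,0.2,0,0,10],[0.01,0.2,0,0,10],[0.01,0.2,0,0,10],[0.01,0.2,0,0,10]])

```text
time_s: 18.45
tcp_pos: [0.5323, 0.1298, 0.1471]
ee_rot: [[-0.03, -1.0, -0.0], [-1.0, 0.03, 0.0], [-0.0, 0.0, -1.0]]
wrist_force: [-3.2, -1.0, 5.5]
gripper_width: 0.195
gripper_force: 30.0
```

>>> servo_tool(targets=[[0.02,0.1,0,0,10],[0.03,0.2,0,0,10],[0.03,0.2,0,0,10],[0.03,0.2,0,0,10],[0.03,0.2,0,0,10]])

```text
time_s: 18.87
tcp_pos: [0.5329, 0.1346, 0.1471]
ee_rot: [[-0.03, -1.0, -0.001], [-1.0, 0.03, -0.002], [0.002, 0.001, -1.0]]
wrist_force: [-2.5, -4.1, 5.3]
gripper_width: 0.2
gripper_force: 30.0
```

>>> servo_tool(targets=[[0.02,0.1,0,0,10],[0.04,0.15,0,0,10],[0.04,0.15,0,0,10],[0.04,0.15,0,0,10],[0.04,0.15,0,0,10]])

```text
time_s: 19.28
tcp_pos: [0.5334, 0.1376, 0.1471]
ee_rot: [[-0.03, -1.0, -0.003], [-1.0, 0.03, -0.004], [0.005, 0.003, -1.0]]
wrist_force: [-3.4, -8.4, 7.6]
gripper_width: 0.192
gripper_force: 30.0
```

>>> servo_tool(targets=[[0.02,0.1,0,0,10],[0.04,0.15,0,0,10],[0.04,0.15,0,0,10],[0.04,0.15,0,0,10],[0.04,0.15,0,0,10]])

```text
time_s: 19.7
tcp_pos: [0.5339, 0.1407, 0.1469]
ee_rot: [[-0.03, -1.0, -0.006], [-1.0, 0.03, -0.007], [0.007, 0.006, -1.0]]
wrist_force: [-3.3, -11.5, 7.2]
gripper_width: 0.197
gripper_force: 30.0
```

>>> servo_tool(targets=[[-0.04,-0.1,0,0,10],[-0.06,-0.2,0,0,10],[-0.06,-0.2,0,0,30],[-0.06,-0.2,0,0,50],[-0.06,-0.2,0,0,60]])

```text
time_s: 20.12
tcp_pos: [0.5343, 0.1391, 0.1467]
ee_rot: [[-0.03, -1.0, 0.001], [-1.0, 0.03, 0.001], [-0.001, -0.001, -1.0]]
wrist_force: [0.5, 0.1, 0.6]
gripper_width: 0.341
gripper_force: 0.0
```

>>> servo_tool(targets=[[0,0,0,0,60],[0,0,0.5,0,60],[0,0,1.5,0,60],[0,0,2.6,0,60],[0,0,3.6,0,60]])

```text
time_s: 20.53
tcp_pos: [0.5341, 0.1388, 0.2563]
ee_rot: [[-0.029, -1.0, 0.0], [-1.0, 0.029, 0.0], [-0.0, -0.0, -1.0]]
wrist_force: [1.0, 0.6, -0.9]
gripper_width: 0.661
gripper_force: 0.0
```

Run:
```python
from station import r
from h import *
s=r.sense();print(s['time_s'],s['tcp_pos'],s['wrist_force'],s['joints'])
a=r.capture("scene")["pixels"];b=r.capture("top")["pixels"]
save("pics/a.png",a,200,200,340,300,3);save("pics/b.png",b,260,120,460,290,2)
A=cv2.imread("pics/a.png");B=cv2.imread("pics/b.png");o=np.zeros((max(A.shape[0],B.shape[0]),A.shape[1]+B.shape[1],3),np.uint8)
o[:A.shape[0],:A.shape[1]]=A;o[:B.shape[0],A.shape[1]:]=B
cv2.imwrite("pics/ab.png",o[:,:800]);print(o.shape)
```

```text
20.5333 [0.53411081 0.1388038  0.25634665] [ 1.03159838  0.63343511 -0.9294752 ] [ 3.14024403e+01  1.42269231e+01 -8.41471420e+00  4.99208390e-03
 -6.73439081e+01 -3.30916052e+01]
(340, 820, 3)
```

View pics/ab.png

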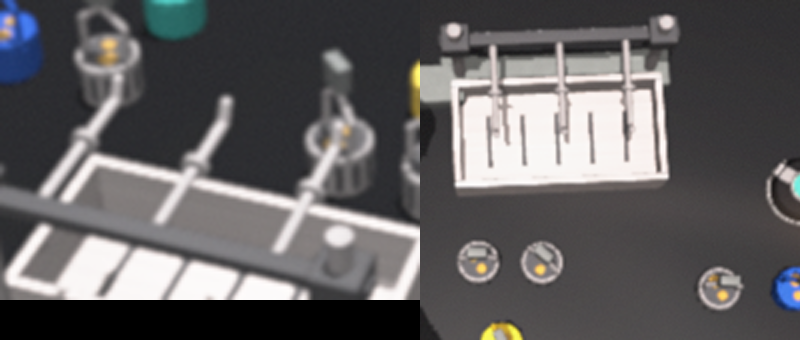

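The left panel shows the hooks about 60 mm up, with tips at (117,85) and (226,100). In the top panel, basket B has been knocked from full pixel (332,260) to (321,251). A (289,251) and C (410,264) haven't moved. I'll turn the tool to yaw ~0 and look at A and B from above.

>>> servo_tool(targets=[[-0.3,-0.5,0,0.107,60],[-0.6,-1.0,0,0.214,60],[-0.9,-1.5,0,0.321,60],[-1.2,-2.0,0,0.428,60],[-1.5,-2.5,0,0.535,60]])

```text
time_s: 21.05
tcp_pos: [0.4884, 0.0631, 0.2543]
ee_rot: [[0.489, -0.872, -0.001], [-0.872, -0.489, 0.0], [-0.001, 0.0, -1.0]]
wrist_force: [0.0, 0.1, -0.3]
gripper_width: 0.685
gripper_force: 0.0
```

>>> servo_tool(targets=[[-0.3,-0.5,0,0.107,60],[-0.6,-1.0,0,0.214,60],[-0.9,-1.5,0,0.321,60],[-1.2,-2.0,0,0.428,60],[-1.5,-2.5,0,0.535,60]])

```text
time_s: 21.47
tcp_pos: [0.4434, -0.012, 0.2545]
ee_rot: [[0.865, -0.501, -0.0], [-0.501, -0.865, 0.0], [-0.001, -0.0, -1.0]]
wrist_force: [0.2, 0.2, 0.7]
gripper_width: 0.689
gripper_force: 0.0
```

>>> servo_tool(targets=[[-0.1,-0.3,0,0.107,60],[-0.2,-0.6,0,0.214,60],[-0.3,-0.8,0,0.321,60],[-0.4,-1.0,0,0.428,60],[-0.47,-1.1,0,0.535,60]])

```text
time_s: 21.88
tcp_pos: [0.4295, -0.0449, 0.2545]
ee_rot: [[1.0, 0.009, -0.0], [0.009, -1.0, 0.0], [-0.0, -0.0, -1.0]]
wrist_force: [0.2, -0.0, -0.2]
gripper_width: 0.69
gripper_force: 0.0
```

>>> servo_tool(targets=[[0,0,0,0,60],[0,0,0,0,60],[0,0,0,0,60],[0,0,0,0,60],[0,0,0,0,60]])

```text
time_s: 22.3
tcp_pos: [0.43, -0.0444, 0.255]
ee_rot: [[1.0, 0.004, -0.0], [0.004, -1.0, 0.0], [-0.0, -0.0, -1.0]]
wrist_force: [0.1, -0.4, -0.2]
gripper_width: 0.69
gripper_force: 0.0
```

Run:
```python
from station import r
from h import *
s=r.sense();print(s['time_s'],s['tcp_pos'],np.degrees(np.arctan2(s['ee_rot'][1][0],s['ee_rot'][0][0])),s['joints'])
c=r.capture("wrist");im=c["pixels"]
save("pics/w6.png",im,100,0,500,300,2)
for n,p in(("A",(.456,-.01,.117)),("B",(.455,-.085,.117)),("hook1",(.624,-.113,.165)),("hook2",(.6205,-.033,.165))):print(n,(np.array(proj(c,p))-[100,0])*2)
t=r.capture("top")
for u in(298.5,331,364.5):print(onz(t,u,160,.161).round(4))
```

```text
22.3 [ 0.42997824 -0.04435393  0.25503602] 0.20755548843710292 [ 1.58026768e+01  2.07766451e+00 -2.32757358e+01 -6.24363833e-03
 -6.46461493e+01  7.44075522e+01]
A [353.61737273 394.72397751]
B [551.20051764 398.08999871]
hook1 [ 715.35008332 -219.2589787 ]
hook2 [ 404.03006469 -204.70232309]
[ 0.6578 -0.0342  0.161 ]
[ 0.6584 -0.112   0.161 ]
[ 0.659  -0.1924  0.161 ]
```

View pics/w6.png

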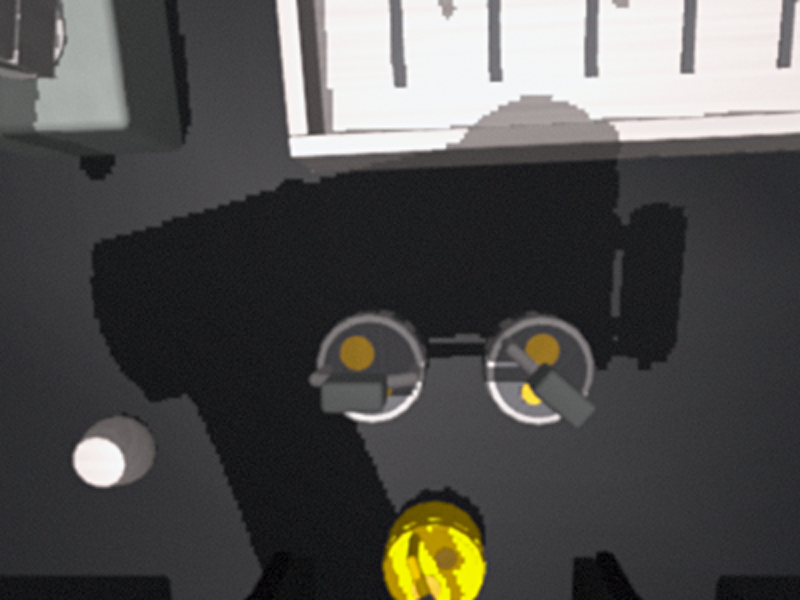

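The wrist view shows A's tab at crop (354,396), lying along y, and B's tab at (563,395), turned about 43° clockwise. The yellow basket at (435,560) stays untouched. Grasping A.

>>> servo_tool(targets=[[0.3,0.4,-0.6,0.025,55],[0.6,0.8,-1.6,0.025,50],[0.85,1.14,-2.7,0.025,50],[0.85,1.14,-3.7,0.025,50],[0.85,1.14,-4.4,0.025,50]])

```text
time_s: 22.82
tcp_pos: [0.4545, -0.0101, 0.1206]
ee_rot: [[1.0, 0.029, -0.003], [0.029, -1.0, -0.001], [-0.003, 0.0, -1.0]]
wrist_force: [1.1, 0.3, -0.2]
gripper_width: 0.576
gripper_force: 0.0
```

>>> servo_tool(targets=[[0,0,-0.35,0,50],[0,0,-0.6,0,50],[0,0,-0.6,0,50],[0,0,-0.6,0,35],[0,0,-0.6,0,15]])

```text
time_s: 23.23
tcp_pos: [0.4562, -0.0102, 0.1061]
ee_rot: [[1.0, 0.029, 0.002], [0.029, -1.0, 0.001], [0.002, -0.0, -1.0]]
wrist_force: [0.5, 1.3, 0.2]
gripper_width: 0.493
gripper_force: 0.0
```

>>> servo_tool(targets=[[0,0,0,0,15],[0,0,0,0,15],[0,0,0,0,15],[0,0,0,0,15],[0,0,0,0,15]])

```text
time_s: 23.65
tcp_pos: [0.4558, -0.0103, 0.1057]
ee_rot: [[1.0, 0.029, 0.001], [0.029, -1.0, 0.0], [0.001, -0.0, -1.0]]
wrist_force: [-0.8, 0.4, 3.5]
gripper_width: 0.273
gripper_force: 29.9
```

Run:
```python
from station import r
s=r.sense();print(s['time_s'],s['tcp_pos'],s['gripper_width']*87,s['gripper_force'])
```

```text
23.65 [ 0.45575339 -0.01027304  0.10573957] 23.743164435240868 29.92593869101256
```

>>> servo_tool(targets=[[0,0,0.3,0,15],[0,-0.2,1.0,0.015,15],[0,-0.4,1.9,0.015,15],[0,-0.6,2.8,0.015,15],[0,-0.81,3.38,0.015,15]])

```text
time_s: 24.07
tcp_pos: [0.4559, -0.035, 0.2094]
ee_rot: [[0.999, 0.045, 0.003], [0.045, -0.999, 0.0], [0.003, -0.0, -1.0]]
wrist_force: [1.2, 0.2, -1.4]
gripper_width: 0.269
gripper_force: 29.9
```

>>> servo_tool(targets=[[0.4,0,0,0,15],[1.0,0,0,0,15],[1.6,0,0,0,15],[2.2,0,0,0,15],[2.8,0,0,0,15]])

```text
time_s: 24.48
tcp_pos: [0.5396, -0.0349, 0.2068]
ee_rot: [[0.999, 0.044, -0.001], [0.044, -0.999, 0.0], [-0.001, -0.0, -1.0]]
wrist_force: [0.2, 0.5, -1.2]
gripper_width: 0.271
gripper_force: 29.9
```

Run:
```python
from station import r
from h import *
s=r.sense();print(s['time_s'],s['tcp_pos'],s['wrist_force'])
c=r.capture("scene");save("pics/sc7.png",c["pixels"],220,170,380,290,5)
t=r.capture("top");save("pics/t7.png",t["pixels"],260,120,420,240,4)
```

```text
24.4833 [ 0.53959596 -0.03486013  0.2067806 ] [ 0.24673373  0.48986808 -1.2227876 ]
```

View pics/sc7.png

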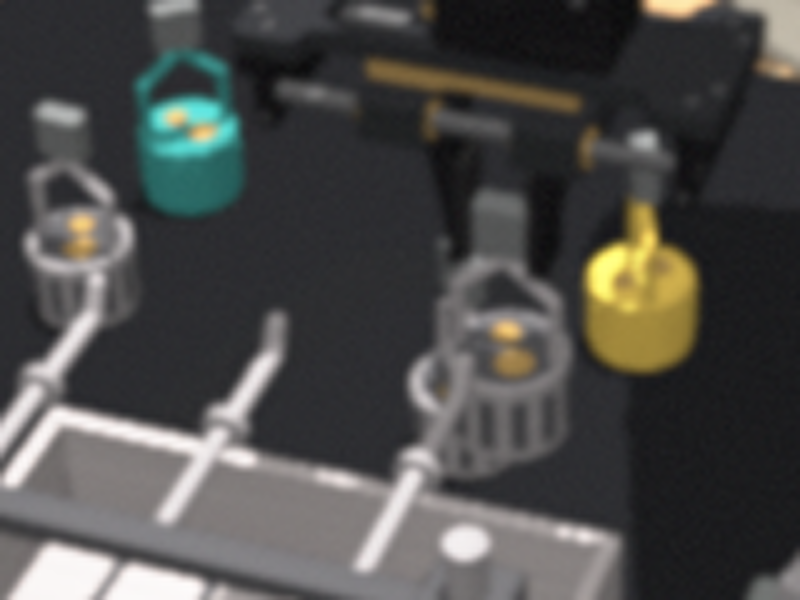

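The crop shows the carried basket's apex at (500,265) lined up along the hook, whose tip is at (463,355). After the 43 mm advance the apex will pass about 9 mm above the tip. Proceeding.

>>> servo_tool(targets=[[0.5,0,0,0,15],[1.1,0.02,0,0,15],[1.7,0.03,0,0,15],[2.3,0.05,0,0,15],[2.7,0.06,0,0,15]])

```text
time_s: 25.0
tcp_pos: [0.6208, -0.0329, 0.2064]
ee_rot: [[0.999, 0.044, -0.001], [0.044, -0.999, 0.0], [-0.001, -0.0, -1.0]]
wrist_force: [-0.3, 0.1, -2.3]
gripper_width: 0.272
gripper_force: 29.9
```

>>> servo_tool(targets=[[0,0,0,0,15],[0,0,-0.2,0,15],[0,0,-0.4,0,15],[0,0,-0.6,0,15],[0,0,-0.6,0,15]])

```text
time_s: 25.42
tcp_pos: [0.6192, -0.0325, 0.188]
ee_rot: [[0.999, 0.044, -0.001], [0.044, -0.999, 0.001], [-0.001, -0.001, -1.0]]
wrist_force: [-0.6, 2.1, -0.9]
gripper_width: 0.271
gripper_force: 29.9
```

>>> servo_tool(targets=[[0,0,-0.05,0,15],[0,0,-0.1,0,15],[0,0,-0.1,0,15],[0,0,-0.1,0,15],[0,0,-0.1,0,15]])

```text
time_s: 25.83
tcp_pos: [0.6196, -0.0326, 0.1875]
ee_rot: [[0.999, 0.045, 0.0], [0.045, -0.999, 0.0], [0.0, -0.0, -1.0]]
wrist_force: [-4.2, 3.6, 7.1]
gripper_width: 0.275
gripper_force: 29.9
```

>>> servo_tool(targets=[[0,0.05,0.05,0,15],[0,0.05,0.05,0,24],[0,0.05,0.05,0,35],[0,0.05,0.05,0,45],[0,0.05,0.05,0,50]])

```text
time_s: 26.25
tcp_pos: [0.6203, -0.0316, 0.1867]
ee_rot: [[0.999, 0.044, -0.0], [0.044, -0.999, -0.0], [-0.0, 0.0, -1.0]]
wrist_force: [0.2, 0.7, 0.8]
gripper_width: 0.42
gripper_force: 0.0
```

>>> servo_tool(targets=[[0,0,0,0,50],[0,0,0.2,0,50],[0,0,0.6,0,50],[0,0,1.3,0,50],[0,0,2.3,0,50]])

```text
time_s: 26.67
tcp_pos: [0.619, -0.0315, 0.2545]
ee_rot: [[0.999, 0.044, -0.006], [0.044, -0.999, -0.0], [-0.006, 0.0, -1.0]]
wrist_force: [-0.7, 0.5, -0.1]
gripper_width: 0.573
gripper_force: 0.0
```

Run:
```python
from station import r
from h import *
s=r.sense();print(s['time_s'],s['tcp_pos'],s['joints'][5],s['gripper_width'],s['wrist_force'])
c=r.capture("scene");t=r.capture("top")
A=cv2.resize(c["pixels"][170:290,220:380,::-1],(480,360));B=cv2.resize(t["pixels"][140:290,280:430,::-1],(320,320))
o=np.zeros((360,800,3),np.uint8);o[:,:480]=A;o[:320,480:]=B;cv2.imwrite("pics/ab8.png",o)
```

```text
26.6667 [ 0.61901357 -0.03152827  0.25449621] 80.52495345302852 0.5731961363114886 [-0.71346117  0.45933912 -0.13254337]
```

View pics/ab8.png

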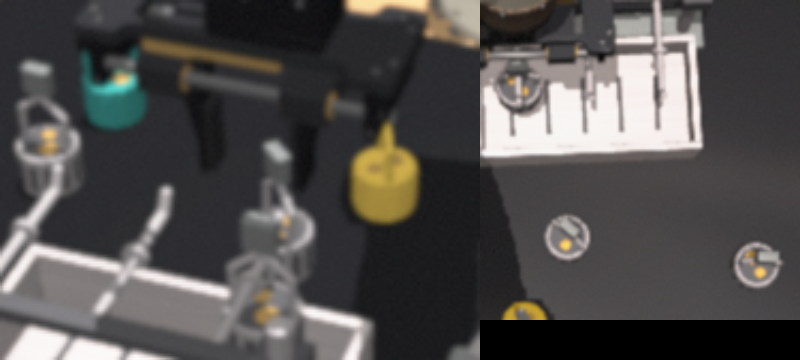

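Basket A hangs on hook2; the left panel shows it at (265,265), clear of the fingers. The right panel shows B unmoved at (567,237). Next is B.

>>> servo_tool(targets=[[-0.5,-0.2,0.1,-0.1,50],[-1.1,-0.4,0.1,-0.2,50],[-1.7,-0.6,0.1,-0.3,50],[-2.3,-0.8,0,-0.4,50],[-2.9,-1.0,0,-0.5,50]])

```text
time_s: 27.18
tcp_pos: [0.5323, -0.0617, 0.2558]
ee_rot: [[0.896, -0.445, -0.0], [-0.445, -0.896, 0.0], [-0.0, 0.0, -1.0]]
wrist_force: [0.2, -0.4, -0.4]
gripper_width: 0.575
gripper_force: 0.0
```

>>> servo_tool(targets=[[-0.6,-0.2,0,-0.1,50],[-1.2,-0.4,0,-0.2,50],[-1.8,-0.6,0,-0.294,50],[-2.3,-0.8,0,-0.294,50],[-2.52,-0.93,0,-0.294,50]])

```text
time_s: 27.6
tcp_pos: [0.456, -0.0898, 0.2565]
ee_rot: [[0.732, -0.682, 0.0], [-0.682, -0.732, 0.0], [0.0, -0.0, -1.0]]
wrist_force: [-0.6, -0.4, 0.0]
gripper_width: 0.579
gripper_force: 0.0
```

>>> servo_tool(targets=[[0,0,0,0,50],[0,0,0,0,50],[0,0,0,0,50],[0,0,0,0,50],[0,0,0,0,50]])

```text
time_s: 28.02
tcp_pos: [0.4584, -0.0891, 0.2558]
ee_rot: [[0.732, -0.681, -0.0], [-0.681, -0.732, -0.0], [-0.0, 0.0, -1.0]]
wrist_force: [-0.5, 0.5, 0.6]
gripper_width: 0.574
gripper_force: 0.0
```

Run:
```python
from station import r
from h import *
s=r.sense();print(s['time_s'],s['tcp_pos'],np.degrees(np.arctan2(s['ee_rot'][1][0],s['ee_rot'][0][0])),s['joints'][5])
c=r.capture("wrist");im=c["pixels"]
u,v=proj(c,(.4565,-.0895,.117));print(u,v)
u,v=int(u),int(v);g=cv2.cvtColor(im,cv2.COLOR_RGB2GRAY)[v-45:v+45,u-45:u+45]
l=cv2.createLineSegmentDetector(0).detect(cv2.resize(g,None,fx=3,fy=3,interpolation=cv2.INTER_CUBIC))[0]
for q in l[:,0]:
    P=[onz(c,u-45+(q[i]+.5)/3-.5,v-45+(q[i+1]+.5)/3-.5,.117) for i in(0,2)];d=P[1]-P[0];L=np.linalg.norm(d)
    if L>.009: print(P[0][:2].round(4),P[1][:2].round(4),round(np.degrees(np.arctan2(d[1],d[0]))%180,1),L.round(4))
t=r.capture("top");p=t["pixels"].astype(int)
for n,q in(("A0",(.456,-.01,.04)),("B",(.4565,-.0895,.04)),("C",(.424,-.315,.04))):
    a,b=proj(t,q);a,b=int(a),int(b)
    gg=cv2.cvtColor(t["pixels"],cv2.COLOR_RGB2GRAY)[b-22:b+22,a-22:a+22]
    h=cv2.HoughCircles(cv2.resize(gg,None,fx=4,fy=4,interpolation=cv2.INTER_CUBIC),cv2.HOUGH_GRADIENT,1,60,param1=80,param2=15,minRadius=36,maxRadius=50)
    if h is not None:print(n,[(onz(t,a-22+(x+.5)/4-.5,b-22+(y+.5)/4-.5,.04).round(4),k) for x,y,k in h[0][:2]])
```

```text
28.0167 [ 0.45838199 -0.08909705  0.25581355] -42.93963744828476 38.04621703569652
323.69904964430987 231.2893929924221
[ 0.4664 -0.1185] [ 0.4533 -0.1142] 161.5 0.0138
[ 0.4466 -0.1004] [ 0.4486 -0.1101] 101.8 0.0099
[ 0.4532 -0.1166] [ 0.4645 -0.1212] 157.6 0.0122
[ 0.464  -0.1211] [ 0.4781 -0.119 ] 8.6 0.0142
[ 0.4895 -0.1029] [ 0.4845 -0.0897] 110.6 0.0141
[ 0.4749 -0.0806] [ 0.4621 -0.0808] 1.1 0.0127
[ 0.4833 -0.1143] [ 0.4884 -0.0995] 71.2 0.0157
[ 0.4573 -0.0782] [ 0.4436 -0.0948] 50.7 0.0216
[ 0.4434 -0.0964] [ 0.4521 -0.1009] 152.6 0.0097
[ 0.4518 -0.1019] [ 0.4658 -0.0848] 50.6 0.0221
[ 0.4706 -0.0889] [ 0.4642 -0.0958] 47.1 0.0093
B [(array([ 0.4548, -0.0897,  0.04  ]), np.float32(39.1))]
C [(array([ 0.4254, -0.3159,  0.04  ]), np.float32(42.8))]
```

B's tab is resolved: edges 22 mm long, centre (.4546,-.0898), yaw −39.4°. That agrees with the top-camera rim fit, so I'll descend and grasp.

>>> servo_tool(targets=[[-0.13,-0.02,-0.6,0.03,50],[-0.13,-0.02,-1.6,0.06,50],[-0.13,-0.02,-2.7,0.06,50],[-0.13,-0.02,-3.7,0.06,50],[-0.13,-0.02,-4.4,0.06,50]])

```text
time_s: 28.53
tcp_pos: [0.4526, -0.0899, 0.1216]
ee_rot: [[0.771, -0.637, -0.003], [-0.637, -0.771, -0.0], [-0.002, 0.002, -1.0]]
wrist_force: [0.0, 0.7, 0.2]
gripper_width: 0.576
gripper_force: 0.0
```

>>> servo_tool(targets=[[0,0,-0.35,0,50],[0,0,-0.6,0,50],[0,0,-0.6,0,50],[0,0,-0.6,0,35],[0,0,-0.6,0,15]])

```text
time_s: 28.95
tcp_pos: [0.4547, -0.0898, 0.107]
ee_rot: [[0.772, -0.636, 0.002], [-0.636, -0.772, 0.0], [0.002, -0.001, -1.0]]
wrist_force: [0.5, 0.7, -1.0]
gripper_width: 0.499
gripper_force: 0.0
```

>>> servo_tool(targets=[[0,0,0,0,15],[0,0,0,0,15],[0,0,0,0,15],[0,0,0,0,15],[0,0,0,0,15]])

```text
time_s: 29.37
tcp_pos: [0.4541, -0.09, 0.1067]
ee_rot: [[0.771, -0.636, 0.001], [-0.636, -0.771, -0.0], [0.001, -0.001, -1.0]]
wrist_force: [-1.0, 0.0, 3.3]
gripper_width: 0.271
gripper_force: 30.0
```

>>> servo_tool(targets=[[0,0,0,0,15],[0,0,0,0,15],[0,0,0,0,15],[0,0,0,0,15],[0,0,0,0,15]])

```text
time_s: 29.78
tcp_pos: [0.4542, -0.09, 0.1066]
ee_rot: [[0.772, -0.636, 0.001], [-0.636, -0.772, -0.0], [0.001, -0.0, -1.0]]
wrist_force: [-0.8, 0.3, 6.3]
gripper_width: 0.271
gripper_force: 30.0
```

>>> servo_tool(targets=[[0,0,0.3,0,15],[0,-0.1,1.0,0.12,15],[0,-0.3,1.9,0.24,15],[0,-0.5,2.8,0.36,15],[0,-0.7,3.4,0.48,15]])

```text
time_s: 30.2
tcp_pos: [0.4543, -0.1111, 0.2105]
ee_rot: [[0.979, -0.202, 0.003], [-0.202, -0.979, 0.0], [0.003, -0.001, -1.0]]
wrist_force: [0.0, 0.6, -0.9]
gripper_width: 0.272
gripper_force: 30.0
```

>>> servo_tool(targets=[[0.3,0,0,0.12,15],[0.8,0,0,0.22,15],[1.4,0,0,0.253,15],[2.0,0,0,0.253,15],[2.6,0,0,0.253,15]])

```text
time_s: 30.62
tcp_pos: [0.532, -0.1108, 0.2079]
ee_rot: [[0.999, 0.043, -0.001], [0.043, -0.999, 0.001], [-0.001, -0.001, -1.0]]
wrist_force: [1.2, 0.3, -2.1]
gripper_width: 0.273
gripper_force: 30.0
```

>>> servo_tool(targets=[[0,0,0,0,15],[0,0,0,0,15],[0,0,0,0,15],[0,0,0,0,15],[0,0,0,0,15]])

```text
time_s: 31.03
tcp_pos: [0.531, -0.1109, 0.2082]
ee_rot: [[0.999, 0.043, -0.0], [0.043, -0.999, 0.0], [-0.0, -0.0, -1.0]]
wrist_force: [-0.6, 0.7, -1.5]
gripper_width: 0.271
gripper_force: 30.0
```

>>> servo_tool(targets=[[0.5,0,0,0,15],[1.2,0,0,0,15],[1.9,0,0,0,15],[2.6,0,0,0,15],[3.08,0,0,0,15]])

```text
time_s: 31.45
tcp_pos: [0.6254, -0.1109, 0.2082]
ee_rot: [[0.999, 0.043, 0.001], [0.043, -0.999, -0.0], [0.001, 0.0, -1.0]]
wrist_force: [0.7, 0.9, -1.8]
gripper_width: 0.274
gripper_force: 30.0
```

>>> servo_tool(targets=[[0,0,0,0,15],[0,0,-0.2,0,15],[0,0,-0.4,0,15],[0,0,-0.6,0,15],[0,0,-0.6,0,15]])

```text
time_s: 31.87
tcp_pos: [0.6228, -0.1112, 0.1889]
ee_rot: [[0.999, 0.043, -0.002], [0.043, -0.999, -0.0], [-0.002, 0.0, -1.0]]
wrist_force: [0.3, -0.7, -1.3]
gripper_width: 0.274
gripper_force: 30.0
```

>>> servo_tool(targets=[[0,0,-0.05,0,15],[0,0,-0.08,0,15],[0,0,-0.08,0,15],[0,0,-0.08,0,15],[0,0,-0.08,0,15]])

```text
time_s: 32.28
tcp_pos: [0.6239, -0.1113, 0.1884]
ee_rot: [[0.999, 0.043, -0.0], [0.043, -0.999, -0.001], [-0.0, 0.0, -1.0]]
wrist_force: [-2.8, -1.6, 3.5]
gripper_width: 0.273
gripper_force: 30.0
```

>>> servo_tool(targets=[[0,0,0.03,0,15],[0,0,0.03,0,24],[0,0,0.03,0,35],[0,0,0.03,0,45],[0,0,0.03,0,50]])

```text
time_s: 32.7
tcp_pos: [0.6246, -0.1105, 0.1882]
ee_rot: [[0.999, 0.043, 0.001], [0.043, -0.999, 0.001], [0.001, -0.001, -1.0]]
wrist_force: [0.5, -0.6, 0.8]
gripper_width: 0.418
gripper_force: 0.0
```

>>> servo_tool(targets=[[0,0,0,0,50],[0,0,0.2,0,50],[0,0,0.6,0,50],[0,0,1.3,0,50],[0,0,2.3,0,50]])

```text
time_s: 33.12
tcp_pos: [0.623, -0.1107, 0.2561]
ee_rot: [[0.999, 0.043, -0.005], [0.043, -0.999, 0.0], [-0.005, -0.001, -1.0]]
wrist_force: [0.0, 0.5, -0.4]
gripper_width: 0.575
gripper_force: 0.0
```

>>> servo_tool(targets=[[-0.7,-0.7,0,0,50],[-1.5,-1.5,0,0,50],[-2.3,-2.3,0,0,50],[-3.1,-3.1,0,0,50],[-3.9,-3.9,0,0,50]])

```text
time_s: 33.53
tcp_pos: [0.5062, -0.2287, 0.2582]
ee_rot: [[0.999, 0.044, 0.001], [0.044, -0.999, -0.0], [0.001, 0.0, -1.0]]
wrist_force: [-0.2, -0.7, 0.9]
gripper_width: 0.577
gripper_force: 0.0
```

>>> servo_tool(targets=[[-0.6,-0.6,0,0,50],[-1.3,-1.3,0,0,50],[-2.0,-2.0,0,0,50],[-2.4,-2.5,0,0,50],[-2.7,-2.9,0,0,50]])

```text
time_s: 33.95
tcp_pos: [0.425, -0.3161, 0.2584]
ee_rot: [[0.999, 0.042, 0.001], [0.042, -0.999, -0.0], [0.001, 0.001, -1.0]]
wrist_force: [-0.2, -0.8, 0.8]
gripper_width: 0.576
gripper_force: 0.0
```

>>> servo_tool(targets=[[0,0,0,0,50],[0,0,0,0,50],[0,0,0,0,50],[0,0,0,0,50],[0,0,0,0,50]])

```text
time_s: 34.37
tcp_pos: [0.4268, -0.3144, 0.2576]
ee_rot: [[0.999, 0.044, 0.0], [0.044, -0.999, 0.0], [0.0, -0.0, -1.0]]
wrist_force: [-0.5, -0.5, -0.1]
gripper_width: 0.573
gripper_force: 0.0
```

```bash
cat > tab.py <<'E'
from station import r
from h import *
import sys
X,Y=map(float,sys.argv[1:3])
s=r.sense();print(s['time_s'],s['tcp_pos'],np.degrees(np.arctan2(s['ee_rot'][1][0],s['ee_rot'][0][0])),s['joints'][5],s['wrist_force'])
c=r.capture("wrist");im=c["pixels"]
u,v=map(int,proj(c,(X,Y,.117)));print(u,v)
g=cv2.cvtColor(im,cv2.COLOR_RGB2GRAY)[v-45:v+45,u-45:u+45]
l=cv2.createLineSegmentDetector(0).detect(cv2.resize(g,None,fx=3,fy=3,interpolation=cv2.INTER_CUBIC))[0]
for q in l[:,0]:
    P=[onz(c,u-45+(q[i]+.5)/3-.5,v-45+(q[i+1]+.5)/3-.5,.117) for i in(0,2)];d=P[1]-P[0];L=np.linalg.norm(d)
    if L>.009: print(P[0][:2].round(4),P[1][:2].round(4),round(np.degrees(np.arctan2(d[1],d[0]))%180,1),L.round(4))
t=r.capture("top")
a,b=map(int,proj(t,(X,Y,.04)))
gg=cv2.cvtColor(t["pixels"],cv2.COLOR_RGB2GRAY)[b-22:b+22,a-22:a+22]
h=cv2.HoughCircles(cv2.resize(gg,None,fx=4,fy=4,interpolation=cv2.INTER_CUBIC),cv2.HOUGH_GRADIENT,1,60,param1=80,param2=15,minRadius=36,maxRadius=50)
if h is not None:print([(onz(t,a-22+(x+.5)/4-.5,b-22+(y+.5)/4-.5,.04).round(4),k) for x,y,k in h[0][:2]])
cv2.imwrite("pics/scl.png",r.capture("scene")["pixels"][:,:,::-1])
E
python3 tab.py .424 -.316
```

```text
34.3667 [ 0.42679325 -0.31435222  0.25755999] 2.5463279139221733 111.37784297803991 [-0.47535908 -0.52298461 -0.05224492]
323 233
[ 0.4462 -0.3345] [ 0.4584 -0.3237] 41.7 0.0163
[ 0.4304 -0.2952] [ 0.4227 -0.3015] 39.3 0.0099
[ 0.4528 -0.2978] [ 0.4404 -0.2926] 157.0 0.0135
[ 0.4332 -0.3132] [ 0.4336 -0.3271] 91.7 0.014
[ 0.4528 -0.3254] [ 0.4424 -0.3315] 30.5 0.0121
[ 0.4588 -0.3209] [ 0.4577 -0.3013] 93.1 0.0197
[ 0.4251 -0.3032] [ 0.4323 -0.2972] 40.4 0.0094
[ 0.4177 -0.3034] [ 0.4164 -0.3249] 86.7 0.0215
[ 0.4271 -0.326 ] [ 0.4285 -0.3036] 86.5 0.0224
[ 0.4271 -0.3047] [ 0.4179 -0.3029] 169.3 0.0093
[ 0.4413 -0.3286] [ 0.4415 -0.318 ] 88.5 0.0106
[ 0.4359 -0.3003] [ 0.4337 -0.3116] 79.2 0.0115
[(array([ 0.4242, -0.3153,  0.04  ]), np.float32(40.7))]
```

>>> servo_tool(targets=[[-0.13,0,-0.6,-0.05,50],[-0.13,0,-1.6,-0.104,50],[-0.13,0,-2.7,-0.104,50],[-0.13,0,-3.7,-0.104,50],[-0.13,0,-4.45,-0.104,50]])

```text
time_s: 34.93
tcp_pos: [0.4214, -0.3142, 0.1217]
ee_rot: [[0.998, -0.061, -0.002], [-0.061, -0.998, 0.001], [-0.002, -0.001, -1.0]]
wrist_force: [-0.9, 0.1, -0.6]
gripper_width: 0.574
gripper_force: 0.0
```

>>> servo_tool(targets=[[0,0,-0.35,0,50],[0,0,-0.6,0,50],[0,0,-0.6,0,50],[0,0,-0.6,0,35],[0,0,-0.6,0,15]])

```text
time_s: 35.35
tcp_pos: [0.4232, -0.3153, 0.1072]
ee_rot: [[0.998, -0.06, 0.002], [-0.06, -0.998, -0.001], [0.002, 0.001, -1.0]]
wrist_force: [0.2, 0.3, 0.5]
gripper_width: 0.494
gripper_force: 0.0
```

>>> servo_tool(targets=[[0,0,0,0,15],[0,0,0,0,15],[0,0,0,0,15],[0,0,0,0,15],[0,0,0,0,15]])

```text
time_s: 35.77
tcp_pos: [0.4227, -0.3152, 0.1067]
ee_rot: [[0.998, -0.061, 0.001], [-0.061, -0.998, -0.001], [0.001, 0.001, -1.0]]
wrist_force: [-0.2, -0.2, 2.5]
gripper_width: 0.273
gripper_force: 30.0
```

>>> servo_tool(targets=[[0,0,0,0,15],[0,0,0,0,15],[0,0,0,0,15],[0,0,0,0,15],[0,0,0,0,15]])

```text
time_s: 36.18
tcp_pos: [0.4227, -0.3152, 0.1067]
ee_rot: [[0.998, -0.06, 0.001], [-0.06, -0.998, -0.001], [0.001, 0.001, -1.0]]
wrist_force: [-1.1, -1.1, 5.2]
gripper_width: 0.275
gripper_force: 30.0
```

>>> servo_tool(targets=[[0,0,0.3,0,15],[0,0,1.0,0.04,15],[0,0,1.9,0.08,15],[0,0,2.8,0.104,15],[0,0,3.4,0.104,15]])

```text
time_s: 36.6
tcp_pos: [0.4226, -0.315, 0.2103]
ee_rot: [[0.999, 0.044, 0.002], [0.044, -0.999, -0.001], [0.002, 0.001, -1.0]]
wrist_force: [1.0, 0.4, -0.4]
gripper_width: 0.273
gripper_force: 30.0
```

>>> servo_tool(targets=[[0.4,0.4,0,0,15],[1.1,1.3,0,0,15],[1.9,2.2,0,0,15],[2.8,3.2,0,0,15],[3.58,4.14,0,0,15]])

```text
time_s: 37.02
tcp_pos: [0.5302, -0.1891, 0.2078]
ee_rot: [[0.999, 0.042, -0.001], [0.042, -0.999, 0.001], [-0.001, -0.001, -1.0]]
wrist_force: [-0.5, -1.2, -0.9]
gripper_width: 0.275
gripper_force: 30.0
```

>>> servo_tool(targets=[[0,0,0,0,15],[0,0,0,0,15],[0,0,0,0,15],[0,0,0,0,15],[0,0,0,0,15]])

```text
time_s: 37.43
tcp_pos: [0.5288, -0.1915, 0.208]
ee_rot: [[0.999, 0.042, -0.001], [0.042, -0.999, 0.0], [-0.001, -0.0, -1.0]]
wrist_force: [0.2, 0.3, -0.8]
gripper_width: 0.271
gripper_force: 30.0
```

>>> servo_tool(targets=[[0.5,0,0,0,15],[1.2,0,0,0,15],[1.9,0,0,0,15],[2.7,0,0,0,15],[3.25,0,0,0,15]])

```text
time_s: 37.85
tcp_pos: [0.6283, -0.1918, 0.208]
ee_rot: [[0.999, 0.042, 0.001], [0.042, -0.999, -0.0], [0.001, 0.0, -1.0]]
wrist_force: [-0.8, -0.6, -0.1]
gripper_width: 0.276
gripper_force: 30.0
```

>>> servo_tool(targets=[[0,0,0,0,15],[0,0,-0.2,0,15],[0,0,-0.4,0,15],[0,0,-0.6,0,15],[0,0,-0.6,0,15]])

```text
time_s: 38.27
tcp_pos: [0.6258, -0.1912, 0.189]
ee_rot: [[0.999, 0.043, -0.002], [0.043, -0.999, -0.0], [-0.002, 0.0, -1.0]]
wrist_force: [0.0, -0.3, -0.1]
gripper_width: 0.269
gripper_force: 30.0
```

>>> servo_tool(targets=[[0,0,-0.05,0,15],[0,0,-0.08,0,15],[0,0,-0.08,0,15],[0,0,-0.08,0,15],[0,0,-0.08,0,15]])

```text
time_s: 38.68
tcp_pos: [0.6268, -0.1912, 0.1884]
ee_rot: [[0.999, 0.043, -0.0], [0.043, -0.999, -0.001], [-0.0, 0.001, -1.0]]
wrist_force: [-2.8, -1.6, 3.9]
gripper_width: 0.271
gripper_force: 30.0
```

>>> servo_tool(targets=[[0,0,0.03,0,15],[0,0,0.03,0,24],[0,0,0.03,0,35],[0,0,0.03,0,45],[0,0,0.03,0,50]])

```text
time_s: 39.1
tcp_pos: [0.6276, -0.1901, 0.1881]
ee_rot: [[0.999, 0.043, 0.001], [0.043, -0.999, 0.001], [0.001, -0.001, -1.0]]
wrist_force: [-0.0, -0.4, 0.2]
gripper_width: 0.422
gripper_force: 0.0
```

>>> servo_tool(targets=[[0,0,0,0,50],[0,0,0.2,0,50],[0,0,0.6,0,50],[0,0,1.3,0,50],[0,0,2.3,0,50]])

```text
time_s: 39.52
tcp_pos: [0.6261, -0.1902, 0.2559]
ee_rot: [[0.999, 0.043, -0.005], [0.043, -0.999, 0.001], [-0.005, -0.002, -1.0]]
wrist_force: [-0.3, -0.3, 0.5]
gripper_width: 0.574
gripper_force: 0.0
```

>>> servo_tool(targets=[[-0.15,0.5,0,-0.08,50],[-0.31,1.1,0,-0.164,50],[-0.46,1.65,0,-0.246,50],[-0.62,2.2,0,-0.328,50],[-0.775,2.75,0,-0.411,50]])

```text
time_s: 39.93
tcp_pos: [0.6038, -0.1074, 0.2581]
ee_rot: [[0.932, -0.363, 0.001], [-0.363, -0.932, 0.0], [0.001, -0.001, -1.0]]
wrist_force: [-0.1, -0.9, -0.0]
gripper_width: 0.57
gripper_force: 0.0
```

>>> servo_tool(targets=[[-0.15,0.55,0,-0.08,50],[-0.31,1.1,0,-0.164,50],[-0.46,1.65,0,-0.246,50],[-0.62,2.2,0,-0.328,50],[-0.775,2.75,0,-0.411,50]])

```text
time_s: 40.35
tcp_pos: [0.5806, -0.0248, 0.2581]
ee_rot: [[0.709, -0.705, 0.001], [-0.705, -0.709, 0.0], [0.0, -0.001, -1.0]]
wrist_force: [0.4, 1.2, -0.3]
gripper_width: 0.573
gripper_force: 0.0
```

>>> servo_tool(targets=[[-0.15,0.55,0,-0.08,50],[-0.31,1.1,0,-0.164,50],[-0.46,1.65,0,-0.246,50],[-0.62,2.2,0,-0.328,50],[-0.775,2.75,0,-0.411,50]])

```text
time_s: 40.77
tcp_pos: [0.5573, 0.0578, 0.2581]
ee_rot: [[0.368, -0.93, 0.001], [-0.93, -0.368, 0.001], [-0.0, -0.001, -1.0]]
wrist_force: [0.9, 0.3, -0.9]
gripper_width: 0.577
gripper_force: 0.0
```

>>> servo_tool(targets=[[-0.15,0.55,0,-0.08,50],[-0.31,1.1,0,-0.164,50],[-0.46,1.65,0,-0.246,50],[-0.62,2.2,0,-0.328,50],[-0.775,2.75,0,-0.411,50]])

```text
time_s: 41.18
tcp_pos: [0.534, 0.1403, 0.2581]
ee_rot: [[-0.034, -0.999, 0.001], [-0.999, 0.034, 0.001], [-0.001, -0.001, -1.0]]
wrist_force: [-0.2, 0.2, 0.0]
gripper_width: 0.577
gripper_force: 0.0
```

>>> servo_tool(targets=[[0,0,0,0,50],[0,0,0,0,50],[0,0,0,0,50],[0,0,0,0,50],[0,0,0,0,50]])

```text
time_s: 41.6
tcp_pos: [0.5344, 0.1386, 0.2576]
ee_rot: [[-0.03, -1.0, 0.0], [-1.0, 0.03, 0.0], [-0.0, -0.0, -1.0]]
wrist_force: [0.1, 0.1, 0.1]
gripper_width: 0.574
gripper_force: 0.0
```

Run:
```python
from station import r
from h import *
s=r.sense();print(s['time_s'],s['tcp_pos'],np.degrees(np.arctan2(s['ee_rot'][1][0],s['ee_rot'][0][0])),s['joints'])
c=r.capture("wrist");u,v=proj(c,(.5343,.139,.162));print(u,v)
g=cv2.cvtColor(c["pixels"],cv2.COLOR_RGB2GRAY)
u,v=int(u),int(v);m=(g[v-30:v+31,u-30:u+31]<45).astype(np.uint8)
n,l,st,ce=cv2.connectedComponentsWithStats(m)
for i in range(1,n):
  if st[i,4]>50:
    q=ce[i]+[u-30,v-30];print(st[i],onz(c,*q,.162))
k=cv2.HoughCircles(cv2.resize(g[v-40:v+41,u-40:u+41],None,fx=3,fy=3),cv2.HOUGH_GRADIENT,1,60,param1=80,param2=15,minRadius=40,maxRadius=70)
if k is not None:
  for x,y,rr in k[0][:2]:print("circ",onz(c,u-40+(x+.5)/3-.5,v-40+(y+.5)/3-.5,.162),rr/3*.24/377)
np.save("w9.npy",c["pixels"]);s2=r.capture("scene")["pixels"];t2=r.capture("top")["pixels"]
A=cv2.resize(s2[180:330,190:400,::-1],(480,343));B=cv2.resize(t2[130:230,280:390,::-1],(320,291));o=np.zeros((560,800,3),np.uint8);o[:343,:480]=A;o[:291,480:]=B
o[343:,:290]=cv2.resize(c["pixels"][:,:,::-1],(290,217));cv2.imwrite("pics/ab9.png",o)
```

```text
41.6 [0.53438302 0.13859423 0.25762541] -91.74770683312913 [ 3.13654802e+01  1.42038369e+01 -8.25630287e+00  6.74780257e-04
 -6.75374385e+01 -3.31134448e+01]
321.2784078238448 246.71356915008772
[   0    1   61   60 2520] [0.53411565 0.14278951 0.162     ]
circ [0.53010975 0.12926817 0.162     ] 0.011522546
```

>>> servo_tool(targets=[[0,0,-0.6,0,50],[0,0,-1.5,0,50],[0,0,-2.4,0,50],[0,0,-3.2,0,50],[0,0,-3.67,0,50]])

```text
time_s: 42.17
tcp_pos: [0.5329, 0.1383, 0.1447]
ee_rot: [[-0.031, -1.0, -0.004], [-1.0, 0.031, -0.002], [0.002, 0.004, -1.0]]
wrist_force: [0.2, -0.4, -0.5]
gripper_width: 0.574
gripper_force: 0.0
```

>>> servo_tool(targets=[[0,0,0,0,50],[0,0,0,0,35],[0,0,0,0,20],[0,0,0,0,10],[0,0,0,0,10]])

```text
time_s: 42.58
tcp_pos: [0.5349, 0.1396, 0.1489]
ee_rot: [[-0.03, -1.0, 0.002], [-1.0, 0.03, 0.001], [-0.001, -0.002, -1.0]]
wrist_force: [0.2, -0.2, 0.6]
gripper_width: 0.355
gripper_force: 0.0
```

>>> servo_tool(targets=[[0,0,0,0,10],[0,0,0,0,10],[0,0,0,0,10],[0,0,0,0,10],[0,0,0,0,10]])

```text
time_s: 43.0
tcp_pos: [0.5335, 0.1391, 0.1479]
ee_rot: [[-0.03, -1.0, -0.001], [-1.0, 0.03, -0.0], [0.0, 0.001, -1.0]]
wrist_force: [-5.4, -0.2, 5.6]
gripper_width: 0.195
gripper_force: 30.0
```

Run:
```python
from station import r
import math
s=r.sense();p=s['tcp_pos'];print(s['time_s'],p,s['gripper_width']*87,s['wrist_force'])
C=(.5927,.1222);p0=math.degrees(math.atan2(p[1]-C[1],p[0]-C[0]));print(p0,math.hypot(p[1]-C[1],p[0]-C[0]))
R=2.0;p0=164
for k in range(4):
    print([[round(R*(math.cos(math.radians(p0+18*i))-math.cos(math.radians(p0))),2),round(R*(math.sin(math.radians(p0+18*i))-math.sin(math.radians(p0))),2),0,0,10] for i in range(1,6)]);p0+=90
```

```text
43.0 [0.53350398 0.13914502 0.14788534] 16.94776604050754 [-5.40846762 -0.21867891  5.5511243 ]
164.02608403214458 0.0615735503326883
[[-0.08, -0.62, 0, 0, 10], [0.04, -1.24, 0, 0, 10], [0.35, -1.78, 0, 0, 10], [0.8, -2.21, 0, 0, 10], [1.37, -2.47, 0, 0, 10]]
[[0.62, -0.08, 0, 0, 10], [1.24, 0.04, 0, 0, 10], [1.78, 0.35, 0, 0, 10], [2.21, 0.8, 0, 0, 10], [2.47, 1.37, 0, 0, 10]]
[[0.08, 0.62, 0, 0, 10], [-0.04, 1.24, 0, 0, 10], [-0.35, 1.78, 0, 0, 10], [-0.8, 2.21, 0, 0, 10], [-1.37, 2.47, 0, 0, 10]]
[[-0.62, 0.08, 0, 0, 10], [-1.24, -0.04, 0, 0, 10], [-1.78, -0.35, 0, 0, 10], [-2.21, -0.8, 0, 0, 10], [-2.47, -1.37, 0, 0, 10]]
```

>>> servo_tool(targets=[[-0.08,-0.62,0,0,10],[0.04,-1.24,0,0,10],[0.35,-1.78,0,0,10],[0.8,-2.21,0,0,10],[1.37,-2.47,0,0,10]])

```text
time_s: 43.42
tcp_pos: [0.5772, 0.0665, 0.1473]
ee_rot: [[-0.031, -1.0, 0.005], [-1.0, 0.031, 0.005], [-0.005, -0.005, -1.0]]
wrist_force: [0.7, 11.8, -5.7]
gripper_width: 0.197
gripper_force: 30.0
```

>>> servo_tool(targets=[[0.62,-0.08,0,0,10],[1.24,0.04,0,0,10],[1.78,0.35,0,0,10],[2.21,0.8,0,0,10],[2.47,1.37,0,0,10]])

```text
time_s: 43.83
tcp_pos: [0.6502, 0.1058, 0.1471]
ee_rot: [[-0.031, -1.0, -0.001], [-1.0, 0.031, -0.001], [0.001, 0.001, -1.0]]
wrist_force: [-2.5, -0.6, 1.9]
gripper_width: 0.197
gripper_force: 30.1
```

>>> servo_tool(targets=[[0.08,0.62,0,0,10],[-0.04,1.24,0,0,10],[-0.35,1.78,0,0,10],[-0.8,2.21,0,0,10],[-1.37,2.47,0,0,10]])

```text
time_s: 44.25
tcp_pos: [0.6103, 0.1833, 0.1481]
ee_rot: [[-0.028, -1.0, 0.006], [-1.0, 0.028, 0.003], [-0.003, -0.006, -1.0]]
wrist_force: [0.9, 0.2, 1.6]
gripper_width: 0.195
gripper_force: 30.0
```

>>> servo_tool(targets=[[-0.62,0.08,0,0,10],[-1.24,-0.04,0,0,10],[-1.78,-0.35,0,0,10],[-2.21,-0.8,0,0,10],[-2.47,-1.37,0,0,10]])

```text
time_s: 44.67
tcp_pos: [0.5339, 0.141, 0.1481]
ee_rot: [[-0.027, -1.0, 0.004], [-1.0, 0.027, 0.003], [-0.003, -0.004, -1.0]]
wrist_force: [4.5, -0.7, -3.5]
gripper_width: 0.194
gripper_force: 30.0
```

Smooth; one turn done. Another turn follows.

>>> servo_tool(targets=[[-0.08,-0.62,0,0,10],[0.04,-1.24,0,0,10],[0.35,-1.78,0,0,10],[0.8,-2.21,0,0,10],[1.37,-2.47,0,0,10]])

```text
time_s: 45.08
tcp_pos: [0.5762, 0.0665, 0.1474]
ee_rot: [[-0.03, -1.0, 0.004], [-1.0, 0.03, 0.004], [-0.004, -0.004, -1.0]]
wrist_force: [-0.0, 10.0, -5.0]
gripper_width: 0.198
gripper_force: 30.0
```

>>> servo_tool(targets=[[0.62,-0.08,0,0,10],[1.24,0.04,0,0,10],[1.78,0.35,0,0,10],[2.21,0.8,0,0,10],[2.47,1.37,0,0,10]])

```text
time_s: 45.5
tcp_pos: [0.6501, 0.1064, 0.1473]
ee_rot: [[-0.031, -1.0, -0.0], [-1.0, 0.031, -0.001], [0.001, 0.0, -1.0]]
wrist_force: [-1.9, -0.4, 1.2]
gripper_width: 0.196
gripper_force: 30.1
```

>>> servo_tool(targets=[[0.08,0.62,0,0,10],[-0.04,1.24,0,0,10],[-0.35,1.78,0,0,10],[-0.8,2.21,0,0,10],[-1.37,2.47,0,0,10]])

```text
time_s: 45.92
tcp_pos: [0.6097, 0.1836, 0.148]
ee_rot: [[-0.028, -1.0, 0.006], [-1.0, 0.028, 0.003], [-0.003, -0.006, -1.0]]
wrist_force: [0.9, 0.8, 1.1]
gripper_width: 0.195
gripper_force: 30.0
```

>>> servo_tool(targets=[[-0.62,0.08,0,0,10],[-1.24,-0.04,0,0,10],[-1.78,-0.35,0,0,10],[-2.21,-0.8,0,0,10],[-2.47,-1.37,0,0,10]])

```text
time_s: 46.33
tcp_pos: [0.5338, 0.1412, 0.1481]
ee_rot: [[-0.027, -1.0, 0.004], [-1.0, 0.027, 0.003], [-0.003, -0.004, -1.0]]
wrist_force: [5.8, -1.5, -4.1]
gripper_width: 0.198
gripper_force: 30.0
```

>>> servo_tool(targets=[[-0.08,-0.62,0,0,10],[0.04,-1.24,0,0,10],[0.35,-1.78,0,0,10],[0.8,-2.21,0,0,10],[1.37,-2.47,0,0,10]])

```text
time_s: 46.75
tcp_pos: [0.5758, 0.0668, 0.1475]
ee_rot: [[-0.03, -1.0, 0.003], [-1.0, 0.03, 0.004], [-0.004, -0.003, -1.0]]
wrist_force: [0.2, 8.6, -4.1]
gripper_width: 0.201
gripper_force: 30.0
```

Run:
```python
from station import r
import math
s=r.sense();print(s['time_s'],s['tcp_pos'],s['wrist_force'])
R=2.0;p0=254
q=lambda a:(R*math.cos(math.radians(a)),R*math.sin(math.radians(a)))
for a,b in((254,308),(308,326),(326,338),(338,346),(346,354),(354,362),(362,370)):
    print(a,b,[[round(q(a+(b-a)*i/3)[j]-q(a)[j],2) for j in(0,1)] for i in(1,2,3)])
```

```text
46.75 [0.57575135 0.06677103 0.14745449] [ 0.19946326  8.63656877 -4.11882868]
254 308 [[0.62, -0.08], [1.24, 0.04], [1.78, 0.35]]
308 326 [[0.16, 0.14], [0.3, 0.29], [0.43, 0.46]]
326 338 [[0.07, 0.12], [0.14, 0.24], [0.2, 0.37]]
338 346 [[0.03, 0.09], [0.06, 0.18], [0.09, 0.27]]
346 354 [[0.02, 0.09], [0.04, 0.18], [0.05, 0.27]]
354 362 [[0.01, 0.09], [0.01, 0.19], [0.01, 0.28]]
362 370 [[-0.01, 0.09], [-0.02, 0.19], [-0.03, 0.28]]
```

>>> servo_tool(targets=[[0.62,-0.08,0,0,10],[1.24,0.04,0,0,10],[1.78,0.35,0,0,10],[1.78,0.35,0,0,10],[1.78,0.35,0,0,10]])

```text
time_s: 47.17
tcp_pos: [0.6292, 0.0772, 0.1474]
ee_rot: [[-0.029, -1.0, 0.002], [-1.0, 0.029, 0.001], [-0.001, -0.002, -1.0]]
wrist_force: [-0.2, 0.5, 1.9]
gripper_width: 0.197
gripper_force: 30.0
```

>>> servo_tool(targets=[[0.16,0.14,0,0,10],[0.3,0.29,0,0,10],[0.43,0.46,0,0,10],[0.43,0.46,0,0,10],[0.43,0.46,0,0,10]])

```text
time_s: 47.58
tcp_pos: [0.6416, 0.09, 0.1474]
ee_rot: [[-0.03, -1.0, 0.0], [-1.0, 0.03, 0.0], [-0.0, -0.0, -1.0]]
wrist_force: [-2.1, 1.4, 1.9]
gripper_width: 0.199
gripper_force: 30.0
```

>>> servo_tool(targets=[[0.07,0.12,0,0,10],[0.14,0.24,0,0,10],[0.2,0.37,0,0,10],[0.2,0.37,0,0,10],[0.2,0.37,0,0,10]])

```text
time_s: 48.0
tcp_pos: [0.6478, 0.1009, 0.1474]
ee_rot: [[-0.03, -1.0, 0.0], [-1.0, 0.03, 0.0], [-0.0, -0.0, -1.0]]
wrist_force: [-2.0, 0.0, 2.3]
gripper_width: 0.196
gripper_force: 30.0
```

>>> servo_tool(targets=[[0.03,0.09,0,0,10],[0.06,0.18,0,0,10],[0.09,0.27,0,0,10],[0.09,0.27,0,0,10],[0.09,0.27,0,0,10]])

```text
time_s: 48.42
tcp_pos: [0.6506, 0.1089, 0.1475]
ee_rot: [[-0.03, -1.0, 0.001], [-1.0, 0.03, 0.0], [-0.0, -0.001, -1.0]]
wrist_force: [-0.6, -1.3, 1.9]
gripper_width: 0.196
gripper_force: 30.0
```

>>> servo_tool(targets=[[0.02,0.09,0,0,10],[0.04,0.18,0,0,10],[0.05,0.27,0,0,10],[0.05,0.27,0,0,10],[0.05,0.27,0,0,10]])

```text
time_s: 48.83
tcp_pos: [0.6522, 0.1172, 0.1476]
ee_rot: [[-0.03, -1.0, 0.001], [-1.0, 0.03, 0.0], [-0.0, -0.001, -1.0]]
wrist_force: [0.1, -0.1, 1.7]
gripper_width: 0.199
gripper_force: 30.0
```

>>> servo_tool(targets=[[0.01,0.09,0,0,10],[0.01,0.19,0,0,10],[0.01,0.28,0,0,10],[0.01,0.28,0,0,10],[0.01,0.28,0,0,10]])

```text
time_s: 49.25
tcp_pos: [0.6527, 0.1257, 0.1478]
ee_rot: [[-0.03, -1.0, 0.002], [-1.0, 0.03, 0.001], [-0.001, -0.002, -1.0]]
wrist_force: [1.3, -0.9, 3.1]
gripper_width: 0.201
gripper_force: 30.0
```

>>> servo_tool(targets=[[0,0.07,0,0,10],[-0.01,0.14,0,0,10],[-0.01,0.14,0,0,10],[-0.01,0.14,0,0,10],[-0.01,0.14,0,0,10]])

```text
time_s: 49.67
tcp_pos: [0.6524, 0.1296, 0.1478]
ee_rot: [[-0.03, -1.0, 0.002], [-1.0, 0.03, 0.001], [-0.001, -0.002, -1.0]]
wrist_force: [1.9, 0.3, 2.7]
gripper_width: 0.2
gripper_force: 30.0
```

>>> servo_tool(targets=[[-0.01,0.07,0,0,10],[-0.02,0.14,0,0,10],[-0.02,0.14,0,0,10],[-0.02,0.14,0,0,10],[-0.02,0.14,0,0,10]])

```text
time_s: 50.08
tcp_pos: [0.6518, 0.1339, 0.1479]
ee_rot: [[-0.03, -1.0, 0.002], [-1.0, 0.03, 0.001], [-0.001, -0.002, -1.0]]
wrist_force: [4.6, 0.1, 4.6]
gripper_width: 0.195
gripper_force: 30.0
```

>>> servo_tool(targets=[[-0.02,0.07,0,0,10],[-0.04,0.14,0,0,10],[-0.04,0.14,0,0,10],[-0.04,0.14,0,0,10],[-0.04,0.14,0,0,10]])

```text
time_s: 50.5
tcp_pos: [0.6508, 0.1384, 0.148]
ee_rot: [[-0.03, -1.0, 0.002], [-1.0, 0.03, 0.001], [-0.001, -0.002, -1.0]]
wrist_force: [4.8, 0.5, 4.2]
gripper_width: 0.194
gripper_force: 30.0
```

>>> servo_tool(targets=[[-0.02,0.07,0,0,10],[-0.05,0.14,0,0,10],[-0.05,0.14,0,0,10],[-0.05,0.14,0,0,10],[-0.05,0.14,0,0,10]])

```text
time_s: 50.92
tcp_pos: [0.6498, 0.1419, 0.1482]
ee_rot: [[-0.03, -1.0, 0.003], [-1.0, 0.03, 0.0], [-0.0, -0.003, -1.0]]
wrist_force: [6.1, -1.9, 3.2]
gripper_width: 0.194
gripper_force: 30.0
```

Run:
```python
from station import r
from h import *
s=r.sense();p=s['tcp_pos'];print(s['time_s'],p,s['wrist_force'],s['moment'],np.degrees(np.arctan2(p[1]-.1222,p[0]-.5927)))
c=r.capture("scene");t=r.capture("top")
save("pics/s10.png",c["pixels"],190,180,420,360,3);save("pics/t10.png",t["pixels"],220,130,400,230,4)
# crossbar/hooks: compare with first pictures (lift nearly 0)
a=cv2.imread("pics/scene0.png",0);b=cv2.cvtColor(c["pixels"],cv2.COLOR_RGB2GRAY)
# template: column clamp block + crossbar mid region
for (x0,y0,x1,y1) in((200,275,230,305),(225,280,300,315),(180,270,210,300)):
    T=a[y0:y1,x0:x1];S=b[y0-60:y1+15,x0-12:x1+12];m=cv2.matchTemplate(S,T,cv2.TM_CCOEFF_NORMED);_,v,_,l=cv2.minMaxLoc(m);print("shift",l[0]-12,l[1]-60,round(v,3))
```

```text
50.9167 [0.64983982 0.1419259  0.14820551] [ 6.07130342 -1.94243804  3.24461366] [-5.12809073e-01 -2.04814340e+00 -7.97414818e-04] 19.04577526765093
shift 0 0 0.927
shift 4 1 0.491
shift 0 0 0.998
```

>>> servo_tool(targets=[[-0.02,0.07,0,0,10],[-0.05,0.13,0,0,10],[-0.05,0.13,0,0,10],[-0.05,0.13,0,0,10],[-0.05,0.13,0,0,10]])

```text
time_s: 51.43
tcp_pos: [0.6489, 0.1447, 0.1484]
ee_rot: [[-0.03, -1.0, 0.004], [-1.0, 0.03, -0.001], [0.001, -0.004, -1.0]]
wrist_force: [8.1, -5.0, 3.4]
gripper_width: 0.199
gripper_force: 30.0
```

>>> servo_tool(targets=[[-0.03,0.07,0,0,10],[-0.06,0.13,0,0,10],[-0.06,0.13,0,0,10],[-0.06,0.13,0,0,10],[-0.06,0.13,0,0,10]])

```text
time_s: 51.85
tcp_pos: [0.6478, 0.1477, 0.1486]
ee_rot: [[-0.03, -1.0, 0.005], [-1.0, 0.03, -0.002], [0.002, -0.005, -1.0]]
wrist_force: [9.5, -7.1, 2.0]
gripper_width: 0.196
gripper_force: 30.1
```

>>> servo_tool(targets=[[-0.03,0.07,0,0,10],[-0.06,0.13,0,0,10],[-0.06,0.13,0,0,10],[-0.06,0.13,0,0,10],[-0.06,0.13,0,0,10]])

```text
time_s: 52.27
tcp_pos: [0.6466, 0.1506, 0.1489]
ee_rot: [[-0.03, -1.0, 0.006], [-1.0, 0.03, -0.004], [0.004, -0.006, -1.0]]
wrist_force: [12.4, -9.5, 4.5]
gripper_width: 0.2
gripper_force: 30.1
```

The tangential force has risen to about 14 N, against about 2 N of friction, so the lift is on its lower stop. I'll back off inside the socket play and release.

>>> servo_tool(targets=[[0.05,-0.15,0,0,10],[0.1,-0.3,0,0,10],[0.15,-0.45,0,0,10],[0.2,-0.6,0,0,10],[0.2,-0.6,0,0,10]])

```text
time_s: 52.68
tcp_pos: [0.6507, 0.1359, 0.1483]
ee_rot: [[-0.03, -1.0, 0.003], [-1.0, 0.03, 0.002], [-0.002, -0.003, -1.0]]
wrist_force: [6.7, 0.5, 5.6]
gripper_width: 0.2
gripper_force: 30.0
```

Run:
```python
from station import r
from h import *
s=r.sense();p=s['tcp_pos'];print(s['time_s'],p,s['wrist_force'],np.degrees(np.arctan2(p[1]-.1222,p[0]-.5927)))
```

```text
52.6833 [0.65066277 0.13592805 0.148297  ] [6.67411318 0.49805956 5.5783303 ] 13.32455072553926
```

>>> servo_tool(targets=[[0,0,0,0,20],[0,0,0,0,35],[0,0,0,0,50],[0,0,0,0,60],[0,0,0,0,60]])

```text
time_s: 53.1
tcp_pos: [0.6472, 0.1353, 0.1455]
ee_rot: [[-0.03, -1.0, -0.006], [-1.0, 0.03, -0.001], [0.001, 0.006, -1.0]]
wrist_force: [-0.2, -0.3, 0.0]
gripper_width: 0.447
gripper_force: 0.0
```

>>> servo_tool(targets=[[0,0,0.1,0,60],[0,0,0.5,0,60],[0,0,1.4,0,60],[0,0,2.5,0,60],[0,0,3.6,0,60]])

```text
time_s: 53.52
tcp_pos: [0.6488, 0.1354, 0.257]
ee_rot: [[-0.03, -1.0, -0.002], [-1.0, 0.03, -0.001], [0.001, 0.002, -1.0]]
wrist_force: [0.5, 0.8, 0.5]
gripper_width: 0.682
gripper_force: 0.0
```

>>> servo_tool(targets=[[-0.2,-0.05,0,0.09,60],[-0.4,-0.1,0,0.18,60],[-0.6,-0.15,0,0.27,60],[-0.8,-0.2,0,0.36,60],[-1.0,-0.25,0,0.458,60]])

```text
time_s: 53.93
tcp_pos: [0.6189, 0.128, 0.2565]
ee_rot: [[0.419, -0.908, 0.0], [-0.908, -0.419, 0.0], [-0.0, -0.0, -1.0]]
wrist_force: [-0.6, -0.0, 0.3]
gripper_width: 0.691
gripper_force: 0.0
```

>>> servo_tool(targets=[[-0.2,-0.05,0,0.09,60],[-0.4,-0.1,0,0.18,60],[-0.6,-0.15,0,0.27,60],[-0.8,-0.2,0,0.36,60],[-0.92,-0.21,0,0.458,60]])

```text
time_s: 54.35
tcp_pos: [0.591, 0.1216, 0.2566]
ee_rot: [[0.777, -0.629, 0.0], [-0.629, -0.777, 0.0], [-0.0, -0.0, -1.0]]
wrist_force: [-0.9, -0.8, -0.0]
gripper_width: 0.689
gripper_force: 0.0
```

>>> servo_tool(targets=[[0,0,0,0.09,60],[0,0,0,0.18,60],[0,0,0,0.27,60],[0,0,0,0.36,60],[0,0,0,0.458,60]])

```text
time_s: 54.77
tcp_pos: [0.5916, 0.1218, 0.2565]
ee_rot: [[0.975, -0.22, 0.0], [-0.22, -0.975, 0.0], [0.0, -0.0, -1.0]]
wrist_force: [-0.1, -0.7, 0.5]
gripper_width: 0.686
gripper_force: 0.0
```

>>> servo_tool(targets=[[0,0,0,0.09,60],[0,0,0,0.18,60],[0,0,0,0.27,60],[0,0,0,0.36,60],[0,0,0,0.458,60]])

```text
time_s: 55.18
tcp_pos: [0.5916, 0.1218, 0.2565]
ee_rot: [[0.972, 0.234, 0.0], [0.234, -0.972, 0.0], [0.0, -0.0, -1.0]]
wrist_force: [1.1, -0.4, -0.8]
gripper_width: 0.688
gripper_force: 0.0
```

>>> servo_tool(targets=[[0,0,0,0,60],[0,0,0,0,60],[0,0,0,0,60],[0,0,0,0,60],[0,0,0,0,60]])

```text
time_s: 55.6
tcp_pos: [0.5918, 0.1218, 0.2556]
ee_rot: [[0.974, 0.228, -0.0], [0.228, -0.974, 0.0], [-0.0, -0.0, -1.0]]
wrist_force: [0.2, 0.6, -1.1]
gripper_width: 0.69
gripper_force: 0.0
```

Run:
```python
from station import r
from h import *
s=r.sense();p=s['tcp_pos'];print(s['time_s'],p,s['wrist_force'],np.degrees(np.arctan2(s['ee_rot'][1][0],s['ee_rot'][0][0])),s['joints'][5])
c=r.capture("wrist");im=c["pixels"]
u,v=map(int,proj(c,(.5927,.1222,.117)));print(u,v)
g=cv2.cvtColor(im,cv2.COLOR_RGB2GRAY)[v-60:v+45,u-50:u+50]
l=cv2.createLineSegmentDetector(0).detect(cv2.resize(g,None,fx=3,fy=3,interpolation=cv2.INTER_CUBIC))[0]
for q in l[:,0]:
    P=[onz(c,u-50+(q[i]+.5)/3-.5,v-60+(q[i+1]+.5)/3-.5,.117) for i in(0,2)];d=P[1]-P[0];L=np.linalg.norm(d)
    if L>.014: print(P[0][:2].round(4),P[1][:2].round(4),round(np.degrees(np.arctan2(d[1],d[0]))%180,1),L.round(4))
a=cv2.resize(im[:,:,::-1],(400,300));b=cv2.resize(r.capture("scene")["pixels"][180:330,190:390,::-1],(400,300))
t=cv2.resize(r.capture("top")["pixels"][130:230,220:400,::-1],(540,300));o=np.zeros((600,800,3),np.uint8);o[:300,:400]=a;o[:300,400:]=b;o[300:,:540]=t;cv2.imwrite("pics/m11.png",o)
```

```text
55.6 [0.59176908 0.12182973 0.25557715] [ 0.18536183  0.59194888 -1.14818835] 13.19059433523138 76.22200149685271
321 229
[0.5697 0.1546] [0.5728 0.0935] 92.8 0.0613
[0.5764 0.1371] [0.5996 0.1399] 7.0 0.0234
[0.6322 0.1591] [0.5716 0.1554] 3.5 0.0606
[0.6077 0.1076] [0.5894 0.1064] 3.8 0.0183
[0.5743 0.0925] [0.6347 0.0951] 2.6 0.0604
[0.6095 0.1176] [0.6405 0.1227] 9.3 0.0314
[0.5803 0.1057] [0.5954 0.1083] 9.7 0.0154
[0.6368 0.1385] [0.6065 0.1335] 9.5 0.0307
[0.6383 0.1216] [0.6389 0.1059] 92.4 0.0157
[0.5748 0.1346] [0.5782 0.1151] 99.9 0.0198
[0.6362 0.0976] [0.6352 0.1207] 92.4 0.0231
```

The crank's edges give yaw 9.5° and hub centre (.5925,.123). Grasping the hub.

>>> servo_tool(targets=[[0.04,0.04,-0.6,-0.03,60],[0.04,0.04,-1.6,-0.065,60],[0.04,0.04,-2.7,-0.065,60],[0.04,0.04,-3.7,-0.065,60],[0.04,0.04,-4.4,-0.065,60]])

```text
time_s: 56.17
tcp_pos: [0.5916, 0.1226, 0.1205]
ee_rot: [[0.986, 0.165, -0.004], [0.165, -0.986, -0.001], [-0.004, 0.0, -1.0]]
wrist_force: [-0.3, 0.1, 0.3]
gripper_width: 0.688
gripper_force: 0.0
```

>>> servo_tool(targets=[[0,0,-0.3,0,60],[0,0,-0.62,0,60],[0,0,-0.62,0,60],[0,0,-0.62,0,45],[0,0,-0.62,0,20]])

```text
time_s: 56.58
tcp_pos: [0.5941, 0.1235, 0.1065]
ee_rot: [[0.986, 0.166, 0.003], [0.166, -0.986, 0.001], [0.003, -0.001, -1.0]]
wrist_force: [-0.2, 0.2, -0.1]
gripper_width: 0.608
gripper_force: 0.0
```

>>> servo_tool(targets=[[0,0,0,0,20],[0,0,0,0,20],[0,0,0,0,20],[0,0,0,0,20],[0,0,0,0,20]])

```text
time_s: 57.0
tcp_pos: [0.5934, 0.1229, 0.1057]
ee_rot: [[0.986, 0.166, 0.001], [0.166, -0.986, -0.0], [0.001, 0.0, -1.0]]
wrist_force: [0.4, -1.4, 2.9]
gripper_width: 0.367
gripper_force: 30.0
```

>>> servo_tool(targets=[[0,0,0,0,20],[0,0,0,0,20],[0,0,0,0,20],[0,0,0,0,20],[0,0,0,0,20]])

```text
time_s: 57.42
tcp_pos: [0.5934, 0.1229, 0.1057]
ee_rot: [[0.986, 0.166, 0.001], [0.166, -0.986, -0.0], [0.001, 0.0, -1.0]]
wrist_force: [-0.6, -1.8, 5.3]
gripper_width: 0.364
gripper_force: 30.0
```

>>> servo_tool(targets=[[0,0,0.15,0,20],[0,0,0.4,0,20],[0,0,0.7,0,20],[0,0,1.0,0,20],[0,0,1.3,0,20]])

```text
time_s: 57.83
tcp_pos: [0.5922, 0.1231, 0.1442]
ee_rot: [[0.986, 0.165, -0.002], [0.165, -0.986, -0.0], [-0.002, -0.0, -1.0]]
wrist_force: [0.4, 0.4, -2.1]
gripper_width: 0.366
gripper_force: 30.0
```

>>> servo_tool(targets=[[0,0,0.5,0,20],[0,0,1.2,0,20],[0,0,2.0,0,20],[0,0,2.8,0,20],[0,0,3.5,0,20]])

```text
time_s: 58.25
tcp_pos: [0.5925, 0.1232, 0.2511]
ee_rot: [[0.986, 0.166, 0.0], [0.166, -0.986, 0.001], [0.001, -0.001, -1.0]]
wrist_force: [0.8, 0.3, -2.8]
gripper_width: 0.366
gripper_force: 30.0
```

Run:
```python
from station import r
from h import *
s=r.sense();p=s['tcp_pos'];print(s['time_s'],p,s['wrist_force'],s['gripper_width']*87)
# baskets & lift check: template vs start
c=r.capture("scene");a=cv2.imread("pics/scene0.png",0);b=cv2.cvtColor(c["pixels"],cv2.COLOR_RGB2GRAY)
for (x0,y0,x1,y1) in((180,270,210,300),(300,305,330,330),(183,240,200,262)):
    T=a[y0:y1,x0:x1];S=b[y0-40:y1+15,x0-12:x1+12];m=cv2.matchTemplate(cv2.resize(S,None,fx=4,fy=4,interpolation=cv2.INTER_CUBIC),cv2.resize(T,None,fx=4,fy=4,interpolation=cv2.INTER_CUBIC),cv2.TM_CCOEFF_NORMED);_,v,_,l=cv2.minMaxLoc(m);print("shift",l[0]/4-12,l[1]/4-40,round(v,3))
t=r.capture("top")
A=cv2.resize(c["pixels"][180:330,190:390,::-1],(400,300));B=cv2.resize(t["pixels"][130:230,270:400,::-1],(400,308));o=np.zeros((308,800,3),np.uint8);o[:300,:400]=A;o[:,400:]=B;cv2.imwrite("pics/m12.png",o)
```

```text
58.25 [0.59252926 0.12318698 0.25110186] [ 0.78018677  0.30232118 -2.81098957] 31.841726364289357
shift 0.0 0.0 0.998
shift 0.25 0.25 0.753
shift 0.0 0.0 1.0
```

View pics/m12.png

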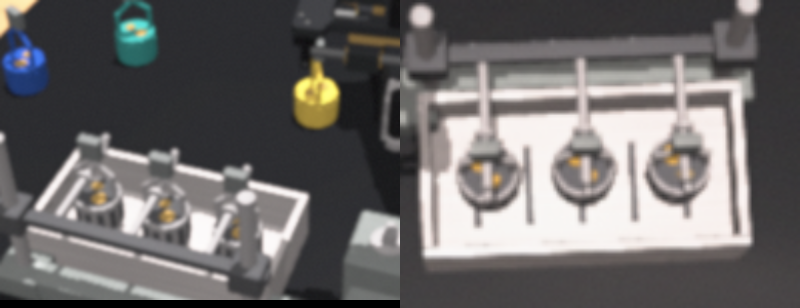

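The crop shows all three steel baskets hanging in the well with the lift fully down; tops are at (490,165), (583,165) and (680,165). The look-alikes are untouched. Now the crank goes back to the tray.

>>> servo_tool(targets=[[-0.5,0.36,0,-0.02,20],[-1.2,0.86,0,-0.05,20],[-1.95,1.4,0,-0.08,20],[-2.7,1.93,0,-0.108,20],[-3.41,2.44,0,-0.108,20]])

```text
time_s: 58.77
tcp_pos: [0.4884, 0.1964, 0.2475]
ee_rot: [[0.998, 0.057, -0.003], [0.057, -0.998, -0.001], [-0.003, 0.001, -1.0]]
wrist_force: [-0.3, 0.4, -2.1]
gripper_width: 0.368
gripper_force: 30.0
```

>>> servo_tool(targets=[[-0.7,0.5,0,0,20],[-1.4,1.0,0,0,20],[-2.1,1.5,0,0,20],[-2.8,2.0,0,0,20],[-3.41,2.43,0,0,20]])

```text
time_s: 59.18
tcp_pos: [0.3861, 0.2691, 0.2478]
ee_rot: [[0.998, 0.058, -0.002], [0.058, -0.998, -0.001], [-0.002, 0.001, -1.0]]
wrist_force: [-0.3, 0.4, -1.8]
gripper_width: 0.364
gripper_force: 30.0
```

>>> servo_tool(targets=[[0,0,-0.6,0,20],[0,0,-1.5,0,20],[0,0,-2.4,0,20],[0,0,-3.4,0,20],[0,0,-4.3,0,20]])

```text
time_s: 59.6
tcp_pos: [0.3871, 0.2682, 0.1178]
ee_rot: [[0.998, 0.058, -0.002], [0.058, -0.998, -0.001], [-0.002, 0.001, -1.0]]
wrist_force: [0.9, 0.5, -2.5]
gripper_width: 0.365
gripper_force: 30.0
```

>>> servo_tool(targets=[[0,0,-0.7,0,20],[0,0,-1.4,0,20],[0,0,-2.0,0,20],[0,0,-2.4,0,20],[0,0,-2.4,0,20]])

```text
time_s: 60.02
tcp_pos: [0.3863, 0.2668, 0.0449]
ee_rot: [[0.998, 0.057, -0.005], [0.057, -0.998, -0.006], [-0.006, 0.006, -1.0]]
wrist_force: [1.1, -0.4, -1.8]
gripper_width: 0.365
gripper_force: 30.0
```

>>> servo_tool(targets=[[0,0,0,0,20],[0,0,0,0,20],[0,0,0,0,20],[0,0,0,0,20],[0,0,0,0,20]])

```text
time_s: 60.43
tcp_pos: [0.3887, 0.2695, 0.0486]
ee_rot: [[0.998, 0.058, 0.001], [0.058, -0.998, 0.001], [0.001, -0.001, -1.0]]
wrist_force: [0.4, 0.1, -2.8]
gripper_width: 0.363
gripper_force: 30.0
```

Need about −10.5 mm more.

>>> servo_tool(targets=[[0,0,-0.1,0,20],[0,0,-0.2,0,20],[0,0,-0.28,0,20],[0,0,-0.33,0,20],[0,0,-0.33,0,20]])

```text
time_s: 60.85
tcp_pos: [0.3884, 0.2691, 0.0378]
ee_rot: [[0.998, 0.058, -0.0], [0.058, -0.998, -0.0], [-0.0, 0.0, -1.0]]
wrist_force: [0.2, 1.2, -1.7]
gripper_width: 0.365
gripper_force: 30.0
```

>>> servo_tool(targets=[[0,0,-0.03,0,20],[0,0,-0.05,0,20],[0,0,-0.05,0,20],[0,0,-0.05,0,20],[0,0,-0.05,0,20]])

```text
time_s: 61.27
tcp_pos: [0.3884, 0.2692, 0.0376]
ee_rot: [[0.998, 0.059, 0.0], [0.059, -0.998, -0.0], [0.0, 0.0, -1.0]]
wrist_force: [-3.7, -2.1, 9.7]
gripper_width: 0.364
gripper_force: 30.0
```

On the tray floor (force +9.7 N). Releasing and rising clear.

>>> servo_tool(targets=[[0,0,0.04,0,20],[0,0,0.04,0,33],[0,0,0.04,0,45],[0,0,0.04,0,60],[0,0,0.04,0,70]])

```text
time_s: 61.68
tcp_pos: [0.3885, 0.2693, 0.0376]
ee_rot: [[0.998, 0.058, 0.0], [0.058, -0.998, 0.0], [0.0, -0.0, -1.0]]
wrist_force: [0.7, 0.1, 0.1]
gripper_width: 0.528
gripper_force: 0.0
```

>>> servo_tool(targets=[[0,0,0,0,70],[0,0,0.3,0,70],[0,0,1.0,0,70],[0,0,2.0,0,70],[0,0,3.0,0,70]])

```text
time_s: 62.1
tcp_pos: [0.3881, 0.2686, 0.1287]
ee_rot: [[0.998, 0.058, -0.001], [0.058, -0.998, -0.002], [-0.001, 0.002, -1.0]]
wrist_force: [1.2, 0.8, 0.3]
gripper_width: 0.791
gripper_force: 0.0
```

>>> servo_tool(targets=[[0,0,1.0,0,70],[0,0,2.0,0,70],[0,0,3.0,0,70],[0,0,3.8,0,70],[0,0,3.8,0,70]])

```text
time_s: 62.52
tcp_pos: [0.3905, 0.271, 0.248]
ee_rot: [[0.998, 0.059, 0.009], [0.059, -0.998, 0.009], [0.009, -0.008, -1.0]]
wrist_force: [0.6, -1.0, -0.6]
gripper_width: 0.802
gripper_force: 0.0
```

>>> servo_tool(targets=[[0,0,0,0,70],[0,0,0,0,70],[0,0,0,0,70],[0,0,0,0,70],[0,0,0,0,70]])

```text
time_s: 62.93
tcp_pos: [0.3881, 0.2688, 0.2407]
ee_rot: [[0.998, 0.058, -0.001], [0.058, -0.998, -0.002], [-0.001, 0.002, -1.0]]
wrist_force: [0.2, 0.8, 0.3]
gripper_width: 0.809
gripper_force: 0.0
```

Run:
```python
from station import r
from h import *
s=r.sense();print(s['time_s'],s['tcp_pos'],s['wrist_force'],s['gripper_width']*87)
c=r.capture("wrist");im=c["pixels"]
u,v=map(int,proj(c,(.3875,.27,.049)));print(u,v)
g=cv2.cvtColor(im,cv2.COLOR_RGB2GRAY)[v-60:v+35,u-40:u+40]
l=cv2.createLineSegmentDetector(0).detect(cv2.resize(g,None,fx=3,fy=3,interpolation=cv2.INTER_CUBIC))[0]
for q in l[:,0]:
    P=[onz(c,u-40+(q[i]+.5)/3-.5,v-60+(q[i+1]+.5)/3-.5,.049) for i in(0,2)];d=P[1]-P[0];L=np.linalg.norm(d)
    if L>.02: print(P[0][:2].round(4),P[1][:2].round(4),round(np.degrees(np.arctan2(d[1],d[0]))%180,1),L.round(4))
```

```text
62.9333 [0.38813709 0.26883254 0.24068761] [0.16517365 0.79944721 0.2983245 ] 70.41002295026821
320 215
[0.4035 0.2626] [0.4372 0.2645] 3.2 0.0337
[0.4359 0.2808] [0.4026 0.2789] 3.3 0.0333
[0.3579 0.2348] [0.3548 0.3058] 92.5 0.0711
[0.3573 0.3059] [0.3599 0.2353] 92.1 0.0706
[0.4007 0.2857] [0.3722 0.2842] 3.0 0.0285
[0.3712 0.2835] [0.3726 0.2604] 93.4 0.0232
```

The crank stands flat on its hub in the tray; its edges lie at the right height and size, with yaw 3.2°. Handing in.

```bash
python3 -c "
from station import r
print(r.finish_job())"
```

```text
the job is handed in; nothing more can be done
None
```

The job is handed in (no verdict was returned): all three steel baskets hang on the hooks inside the well with the lift on its lower stop, the crank is back in the tray flat on its hub, and I did not touch the other things on the bench.

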